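# Hang the display ledge and lean a glaze tile on it

### The job

Hang the green ledge on the slotted stand: hook both of its claws into the two slots and press it down until the catch snaps and it is locked, fully home and level. Then take the blue glazed tile out of the wooden rack and stand it centred on the ledge, leaning back against the two uprights. Leave the cup, the glaze jar, the stamp and the small test tile where they are.

Things in the scene. Friction and masses are not known exactly. Their poses are not given: they have to be found in the camera images.
- stand: Fixed stand, wooden foot 140x150x14 mm, two grey uprights 26 mm wide at y = -35 and +35 mm, tops at z = 146 mm. Origin on the table, under the uprights' front plane (x = 0), midway between them; x points from the robot's side into the uprights, y left, z up. A sprung brass catch (free-running roller nose 30 mm wide, 12 mm high, centre z = 82 mm) stands 4 mm proud between the uprights.
- slots (a point): Point midway between the two slots, on the uprights' front plane at the level of their sills (102 mm above the table); axes as the stand's. Each upright has one slot 12 mm wide (centres 35 mm either side of this point), from the sill up to 30 mm above it; the plate at the sill is 5 mm thick, hollow behind.
- catch (a joint): The sprung catch: 0 = fully out, up to 0.0065 m pushed back. The ledge's lower rear edge pushes it back from 16 to 9 mm above home, which takes a downward push of some 8 to 15 N (the ledge's own weight is not enough); then it springs out to 0 through a window in the ledge's back plate and holds it, with play (droop about 3 degrees).
- ledge_lip (a point): Centre of the front lip of the loose green ledge (0.15-0.31 kg) that stands right way up on the table. Lip: 10 mm thick (x), 110 long (y), 30 high from the underside, this point 15 mm above the underside; grip it from above across its thickness. x points from lip to claws, z up. Home on the stand: this point 48 to 50 mm before the uprights' plane, 85 mm above the table, ledge square to the stand.
- ledge: The same ledge, origin mid-underside, 26 mm behind (+x) the lip's centre. Floor 6 mm thick, 38 deep behind the lip; back plate 5 mm thick, 44 high, rear face at x = 22. Two steel claws 6 mm wide at y = -35, +35 reach back to x = 37: neck z = 32 to 40, tongue (6.5 mm behind the plate, tip bevelled 3 mm) down to z = 19. Claws enter the slots with the underside 84 to 91 mm above the table; home is 70.
- rack: Fixed wooden tile rack, 64 x 120 x 35 mm, origin under its centre, with one slot along y, 12 mm wide, floor 10 mm above the table, in which the tile stands upright.
- tile_mid (a point): Centre of the blue glazed flat tile (loose, 0.15-0.25 kg): 8 mm thick (x), 90 mm wide (y), 120 mm tall (z); both faces alike, white unglazed foot at the bottom. At the start it stands upright in the rack's slot with up to 2 mm play on either side. Leaning with its foot against the lip and its back on the uprights' top edges it stands about 25 degrees from upright.
- tile: The same tile; origin at the centre of its underside.
- cup_bisque: Pale unglazed cup, 65 mm wide, 67 mm tall, loose; origin under its centre. Leave alone.
- glaze_jar_3: Glaze jar with a red lid, 63 mm wide, 82 mm tall, loose; origin under its centre. Leave alone.
- stamp_1: Small upright wooden stamp, 19 mm wide, 54 mm tall, loose; origin under its centre. Leave alone.
- test_tile_3: Small L-shaped test tile, 30 x 38 x 59 mm, blue above, loose; origin under its centre. Leave alone.
Things that resemble listed ones, but are neither listed nor needed, are in the scene too. What is shaped like the tile but orange is not meant.

How it is judged:
By the outcome, as a careful person would: the job done as asked, in the order asked, and still so for the second after the job is handed in, with the robot touching nothing.
It also fails if it takes over 58 s, if anything falls off the work surface, if the arm or the gripper's body presses on something with over 40 N, if the wrist force passes 120 N, or if a joint passes its speed limit or range.

### The arm

A 6-joint arm with a two-finger parallel gripper is mounted at the origin on a cart in front of the work surface, level with it; the furniture and walls round the work are solid. World frame = base frame: x ahead of the robot, y to its left, z up, the work surface at z = 0. Lengths are in m, angles in degrees, forces in N, time in s.
With the tool pointing down it reaches from about 0.35 to 0.775 m from the base axis. Payload 5.5 kg.
Tool frame: the origin (TCP) lies at the very end of the fingers, on their centre line; the grasp point (between the pads) lies 19 mm behind it; z points along the fingers, y is the direction in which the jaws open and shut (so a half turn about z gives the same grasp; the last joint's range is limited). The gripper opens to 85 mm and grips with 20 to 120 N. Pads are 22 mm wide; open, the fingers measure 114 mm over their backs; the gripper's body (76 mm by 85 mm) begins 54 mm behind the grasp point. The pads swing forward as they close: fully open they stand 13 mm farther back than shut.
Start: joints at [68.892, 17.945, 2.641, 74.691, 0, 82.002], TCP at [0.13, 0.56, 0.231] pointing down, gripper open.
Joint ranges: [-158.12, 158.12], [-49.38, 96.58], [-58.88, 72.47], [-126.05, 133.96], [-84.25, 85.87], [-180, 180]. Speed limits (degrees/s): [147.25, 147.25, 180, 180, 180, 180].

### API

Orientations are given as a 3x3 rotation matrix whose columns are the frame's x, y, z axes.
In Python, from plant import arm gives the robot as it stands.
- The arm moves only by the tool carry_out, never from a script. Its argument "commands" is a list that holds one entry, the list of rows, each a list of 5 numbers: the shift along the tool's x, y, z in cm, then the turn about the tool's z in rad, then the closure, from 0 (fully open) to 1 (shut). In form: [[[dx, dy, dz, turn, fingers], ...]]. A call has exactly 8 rows; each row is the pose to reach, as a shift and turn from the pose measured when the call began, along the tool's axes at that moment; what a row does not reach only later rows make up. A row lasts 1/10 s, in which the tool goes at most 50 mm and 8.59 degrees, less where a joint would pass 70% of its speed; a pose out of reach is approached as far as the arm can. A call with a gripper value outside its range is refused whole. The fingers move at their own pace and stop on an object; "grip_force" is the grip in N (left out, the last holds). Time passes only in rows, so rows that repeat a pose let the fingers close, or fill a call up. It gives the time, the measured TCP pose, the force and the opening at its end, in the units of the state.
- arm.observe(): the state, without advancing time (a new reading comes with each control period).
- arm.snapshot(name): name is "scene" or "top" or "wrist"; returns (picture, depth): 420x560x3 uint8, red, green, blue; 420x560 float32, m along the optical axis (not along the pixel's ray), 0 where there is no reading.
- arm.camera_params(name): a dict with "mtx" (3x3 intrinsics, pixels), "R" (3x3) and "t" (3): a world point X has camera coordinates R X + t. Camera axes: x right, y down, z forward; pixel columns grow to the right and rows downward; lengths in m; the calibration is good to about 2 mm. The wrist camera is an equidistant fisheye: a pixel r from the principal point sees the ray r / f radians off the axis. A picture is of the moment at which its call begins: read the wrist's pose just before it. camera_params takes no time and is no camera call; for the wrist camera it gives the pose at the moment of the call.
- arm.hand_in(): hands the job in, once; it reports no verdict.
The state is a dict: "t": time; "q": joint angles; "dq": joint speeds; "tau": joint torques, N m; "tool_pos": TCP position; "ee_rot": TCP orientation; "wrist_force": force on the tool from outside, world axes, zero at the start; "torque": the same for the moment, N m; "opening": finger opening in m.
Only numpy, scipy, OpenCV 4.12 (cv2) and the standard library are available. Lean on these libraries where they do the work, as an engineer would, in place of code of your own. Each camera call takes 0.05 s, during which the arm holds its last target.

## Working session

There is one attempt and no reset: what is moved stays moved. The work goes in short steps, Python scripts to look and compute and a tool call to move; the robot and the scene stay as the last step left them, time stands still between calls to the robot, and variables do not carry over. Pictures are saved under pics/ and viewed, and the job is handed in when it is done.

Besides the shell and the picture viewer there is one more tool, called after ">>>" in YAML: its name, and indented under it one key for each argument. carry_out: Moves the arm, as the interface text tells. Its arguments: {"type":"object","properties":{"commands":{"type":"array","items":{"type":"array","items":{"type":"array","items":{"type":"number"}}}},"grip_force":{"type":"number"}},"required":["commands"]}

```bash
ls; mkdir -p pics; python3 - <<'E'
from plant import arm
import cv2,numpy as np
s=arm.observe(); print({k:np.round(v,4).tolist() for k,v in s.items()})
for n in ["scene","top"]:
    p,d=arm.snapshot(n); cv2.imwrite(f"pics/{n}0.png",p[:,:,::-1]); np.savez(f"pics/{n}0.npz",p=p,d=d,**arm.camera_params(n))
    print(n,arm.camera_params(n))
E
```

```text
pics
{'t': 0.0, 'q': [68.8927, 17.991, 2.5771, 74.6912, -0.0008, 82.0003], 'dq': [0.0326, 0.05, 0.096, -0.1581, -0.0017, 0.0703], 'tau': [0.0012, -48.0624, 29.8534, 0.019, 0.0, 0.0], 'tool_pos': [0.1302, 0.5595, 0.2304], 'ee_rot': [[-0.9739, 0.2268, -0.0006], [0.2268, 0.9739, -0.0017], [0.0002, -0.0018, -1.0]], 'wrist_force': [-0.1344, 0.352, -0.1239], 'torque': [0.0324, -0.0268, 0.0113], 'opening': 0.0856}
scene {'mtx': array([[520.64757125,   0.        , 284.40865113],
       [  0.        , 520.64757125, 216.58761436],
       [  0.        ,   0.        ,   1.        ]]), 'R': array([[ 0.61046727, -0.79187752,  0.01611537],
       [-0.31673175, -0.26271992, -0.91140509],
       [ 0.72595503,  0.55127873, -0.41119467]]), 't': array([-0.39407098,  0.26716489,  1.19310971])}
top {'mtx': array([[386.95601126,   0.        , 285.45450994],
       [  0.        , 386.95601126, 208.16301224],
       [  0.        ,   0.        ,   1.        ]]), 'R': array([[ 0.01482874, -0.99975424,  0.01647914],
       [-0.99634033, -0.01616159, -0.08393306],
       [ 0.08417876, -0.01517421, -0.99633512]]), 't': array([-0.05543278,  0.5829424 ,  1.17745678])}
```

View pics/scene0.png

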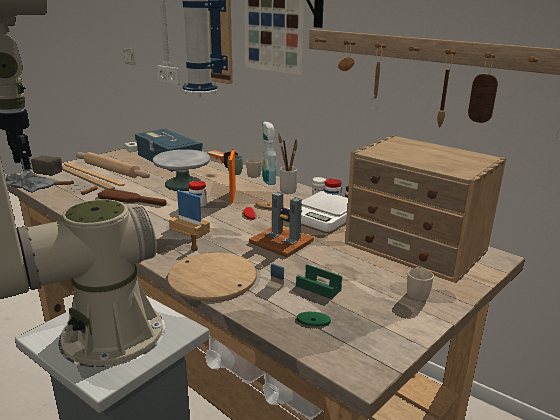

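View pics/top0.png

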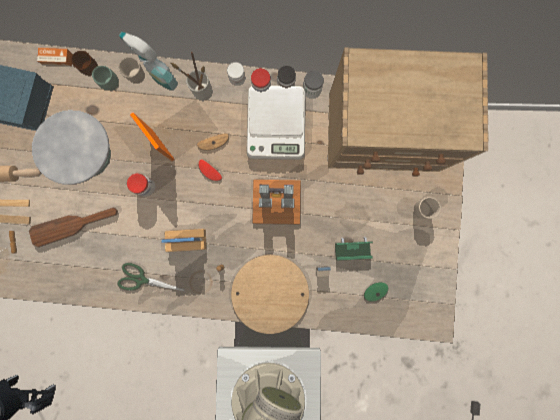

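The scene and top pictures show the stand at top px (277,200), the green ledge at (352,250) and the rack with the blue tile at (185,240). The orange tile stands at (150,135), and the stamp (221,270) and test tile (322,270) are near the front. Next I measure them from masks and depth.

```bash
cat > h.py <<'E'
import numpy as np,cv2
def load(n):
    z=np.load(f"pics/{n}.npz"); return z
def cloud(z):
    p,d,K,R,t=z['p'],z['d'],z['mtx'],z['R'],z['t']
    v,u=np.mgrid[0:420,0:560]
    c=np.stack([(u-K[0,2])/K[0,0]*d,(v-K[1,2])/K[1,1]*d,d],-1)
    X=(c-t)@R
    X[d<=0]=np.nan
    return X
def proj(z,X):
    c=np.atleast_2d(X)@z['R'].T+z['t']; c=c@z['mtx'].T; return c[:,:2]/c[:,2:]
E
python3 - <<'E'
from h import *
z=load("top0");s=load("scene0")
a=cv2.resize(z['p'][170:310,150:400,::-1],None,fx=3.2,fy=3.2,interpolation=cv2.INTER_CUBIC);cv2.imwrite("pics/topz.png",a)
a=cv2.resize(s['p'][170:340,160:360,::-1],None,fx=3.4,fy=3.4,interpolation=cv2.INTER_CUBIC);cv2.imwrite("pics/scenez.png",a)
for n,q in (("top",z),("scene",s)):
    X=cloud(q); hsv=cv2.cvtColor(q['p'],cv2.COLOR_RGB2HSV)
    print(n,"table z check",np.nanmedian(X[280:300,200:210,2] if n=="top" else X[205:215,205:215,2]))
    for nm,lo,hi in (("green",(60,80,20),(90,255,255)),("blue",(100,90,60),(125,255,255)),):
        m=cv2.inRange(hsv,lo,hi)
        k,l,st,ce=cv2.connectedComponentsWithStats(m)
        for i in range(1,k):
            if st[i,4]>25:
                P=X[l==i]; P=P[np.isfinite(P[:,0])]
                if len(P): print(nm,st[i],ce[i].round(),np.percentile(P,[2,50,98],axis=0).round(3).tolist())
E
```

```text
top table z check -0.000510229129084159
green [345 242  19   8  74] [352. 245.] [[0.46, -0.281, 0.001], [0.473, -0.257, 0.006], [0.479, -0.23, 0.046]]
green [337 256  35   3  73] [354. 257.] [[0.433, -0.31, 0.023], [0.436, -0.261, 0.029], [0.44, -0.208, 0.033]]
green [365 283  23  17 270] [376. 291.] [[0.307, -0.364, 0.003], [0.332, -0.329, 0.007], [0.356, -0.299, 0.012]]
blue [162 238  32   4  78] [178. 240.] [[0.477, 0.214, 0.126], [0.481, 0.256, 0.129], [0.487, 0.298, 0.133]]
scene table z check 0.0022184591684429986
green [262 167  12  18  92] [266. 175.] [[0.958, 0.315, 0.008], [0.969, 0.342, 0.038], [0.992, 0.383, 0.072]]
green [296 264  46  35 892] [320. 282.] [[0.426, -0.313, 0.003], [0.462, -0.265, 0.023], [0.484, -0.206, 0.045]]
green [297 312  34  14 374] [313. 319.] [[0.301, -0.367, 0.002], [0.326, -0.333, 0.009], [0.355, -0.298, 0.012]]
blue [177 190  24  32 560] [189. 205.] [[0.472, 0.213, 0.051], [0.479, 0.254, 0.092], [0.489, 0.301, 0.132]]
```

View pics/topz.png

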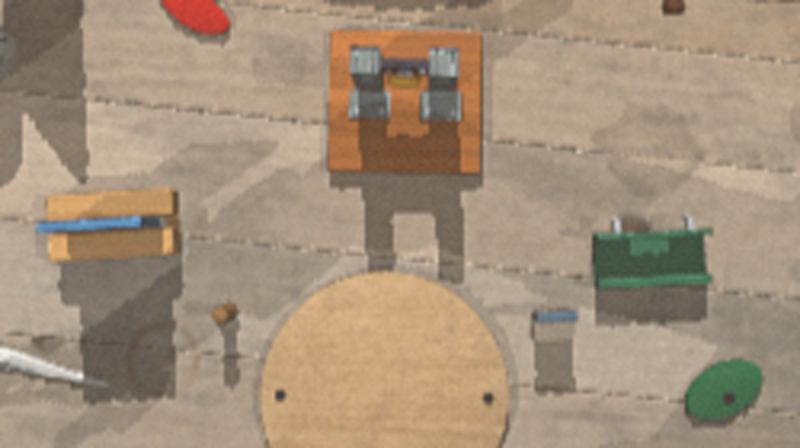

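View pics/scenez.png

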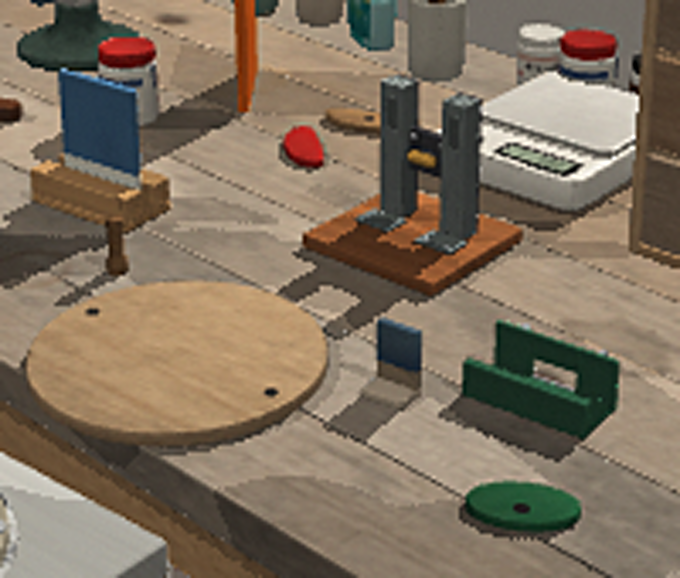

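```bash
python3 - <<'E'
from h import *
for n in ("top0","scene0"):
    z=load(n);X=cloud(z);hsv=cv2.cvtColor(z['p'],cv2.COLOR_RGB2HSV)
    def box(lo,hi,extra=None):
        m=np.all((X>lo)&(X<hi),-1)
        if extra is not None: m&=extra>0
        return X[m]
    print(n)
    # uprights tops
    P=box([.5,-.15,.138],[.75,.1,.155]); print('tops',len(P),np.percentile(P,[0,5,50,95,100],axis=0).round(4).tolist())
    # by y halves
    ym=np.median(P[:,1])
    for h in (P[P[:,1]<P[:,1].mean()],P[P[:,1]>P[:,1].mean()]):
        print('  ',len(h),h.mean(0).round(4),h.min(0).round(4),h.max(0).round(4))
    # foot
    P=box([.45,-.15,.009],[.75,.1,.019]); mm=np.all((X>[.45,-.15,.009])&(X<[.75,.1,.019]),-1)&(hsv[...,1]>120)
    P=X[mm].astype(np.float32)
    if len(P): print('foot',len(P),cv2.minAreaRect(P[:,:2]*1000), np.median(P[:,2]))
    g=cv2.inRange(hsv,(55,60,15),(95,255,255))
    P=box([.40,-.34,.02],[.449,-.18,.036],g).astype(np.float32); print('lip',len(P),cv2.minAreaRect(P[:,:2]*1000),cv2.fitLine(P[:,:2],2,0,.01,.01).ravel(),np.median(P[:,2]), P.min(0),P.max(0))
    P=box([.40,-.34,.038],[.52,-.18,.052],g).astype(np.float32); print('plate',len(P),cv2.minAreaRect(P[:,:2]*1000),cv2.fitLine(P[:,:2],2,0,.01,.01).ravel() if len(P) else'')
    b=cv2.inRange(hsv,(100,80,40),(125,255,255))
    P=box([.40,.15,.05],[.55,.35,.14],b).astype(np.float32); print('tile',len(P),cv2.fitLine(P[:,:2],2,0,.01,.01).ravel(),P.min(0),P.max(0))
    P=box([.40,.15,.03],[.55,.35,.04]).astype(np.float32); print('rack',len(P),cv2.minAreaRect(P[:,:2]*1000))
E
```

```text
top0
tops 176 [[0.6151, -0.0651, 0.1395], [0.616, -0.0629, 0.1418], [0.6272, -0.0396, 0.1447], [0.6388, 0.0279, 0.1479], [0.6397, 0.0308, 0.1489]]
   90 [ 0.6278 -0.0523  0.1448] [ 0.6159 -0.0651  0.1395] [ 0.6397 -0.0395  0.1486]
   86 [0.6266 0.0176 0.1446] [0.6151 0.0051 0.1397] [0.6384 0.0308 0.1489]
foot 1328 ((605.7517700195312, -18.1846923828125), (136.54336547851562, 148.51380920410156), 0.9526333212852478) 0.013111984
lip 96 ((434.7210998535156, -259.06280517578125), (7.9442009925842285, 105.4964370727539), 3.288158893585205) [ 0.05762811 -0.9983381   0.4347782  -0.2581647 ] 0.028733797 [ 0.429246   -0.31177124  0.02164175] [ 0.44014618 -0.20635188  0.03315451]
plate 57 ((479.015380859375, -256.565673828125), (4.753261566162109, 103.87212371826172), 3.526597499847412) [ 0.06289461 -0.9980202   0.47902268 -0.25455353]
tile 80 [ 0.07456107 -0.99721646  0.4812231   0.2542476 ] [0.4769815  0.21325208 0.12605023] [0.48666605 0.3001882  0.13346   ]
rack 636 ((479.99395751953125, 261.3921813964844), (63.62202453613281, 119.1674575805664), 4.540698051452637)
scene0
tops 118 [[0.6128
[... 352 characters left out ...]
844, 155.7029266357422), 0.1191391572356224) 0.015269989
lip 213 ((434.109619140625, -260.29705810546875), (18.10869026184082, 111.0901870727539), 4.10684061050415) [ 0.06198931 -0.9980768   0.4323472  -0.26272264] 0.028620346 [ 0.42279664 -0.31610543  0.02000305] [ 0.4448322  -0.20424616  0.03518162]
plate 124 ((480.3248596191406, -256.7769775390625), (15.072530746459961, 110.5595703125), 4.957437515258789) [ 0.05449689 -0.99851394  0.4790249  -0.2587823 ]
tile 551 [ 0.0837994  -0.9964827   0.47916746  0.25460875] [0.4690326  0.20774102 0.0501068 ] [0.49216494 0.30612084 0.13429487]
rack 257 ((479.9287414550781, 261.551025390625), (71.34851837158203, 127.26402282714844), 4.3764729499816895)
```

Stand origin is about (0.615, -0.0175), yaw about 1°. The lip is at (0.435, -0.259), yaw about 3.4°. The tile is at (0.480, 0.256), yaw about 4.5°. Sizes and heights match the listing. I head towards the ledge now.

```bash
cat > go.py <<'E'
import sys,numpy as np
from plant import arm
def go(p,ang):
    s=arm.observe();R=np.array(s['ee_rot']);d=R.T@(np.array(p)-s['tool_pos'])*100
    a=np.degrees(np.arctan2(R[1,1],R[0,1])); t=(a-ang+180)%360-180
    print('t',round(s['t'],2),'pos',np.round(s['tool_pos'],4),'ang',a.round(2),'open',round(s['opening'],4),'F',np.round(s['wrist_force'],1),'M',np.round(s['torque'],2),'q6',round(s['q'][5],1))
    print('shift cm',d.round(2),'turn',np.radians(t).round(4))
if __name__=="__main__": go([float(v) for v in sys.argv[1:4]],float(sys.argv[4]))
E
python3 go.py .42 .1 .25 3.4
```

```text
t 0.1 pos [0.1303 0.5596 0.2305] ang 76.89 open 0.0855 F [-0.3  1.  -0.4] M [0.   0.01 0.02] q6 82.0
shift cm [-38.64 -38.19  -1.9 ] turn 1.2826
```

>>> carry_out:
  commands:
    - [[-5,-4,-2,0.15,0],[-9,-8,-2,0.3,0],[-13,-12,-2,0.45,0],[-17,-16,-2,0.6,0],[-20,-20,-2,0.75,0],[-24,-24,-2,0.9,0],[-28,-28,-2,1.05,0],[-32,-31,-2,1.2,0]]
  grip_force: 80

```text
t: 0.9
tool_pos: [0.3433, 0.2227, 0.2508]
ee_rot: [[-0.136, 0.991, -0.001], [0.991, 0.136, -0.002], [-0.001, -0.001, -1.0]]
wrist_force: [1.4, 0.9, -0.1]
opening: 0.0852
```

```bash
python3 go.py .435 -.259 .2 3.4
```

```text
t 0.9 pos [0.3433 0.2227 0.2508] ang 7.81 open 0.0852 F [ 1.4  0.9 -0.1] M [ 0.03 -0.08 -0.  ] q6 103.9
shift cm [-48.97   2.54   5.15] turn 0.077
```

>>> carry_out:
  commands:
    - [[-5,0.5,0,0.077,0.2],[-10,1,0,0.077,0.4],[-15,1.5,0,0.077,0.4],[-20,2,0,0.077,0.4],[-25,2.5,0,0.077,0.4],[-30,2.5,0,0.077,0.4],[-35,2.5,1,0.077,0.4],[-40,2.5,2,0.077,0.4]]

```text
t: 1.7
tool_pos: [0.4216, -0.1675, 0.2322]
ee_rot: [[-0.059, 0.998, 0.0], [0.998, 0.059, -0.002], [-0.002, -0.0, -1.0]]
wrist_force: [1.0, 0.3, 1.2]
opening: 0.0511
```

```bash
python3 go.py .435 -.259 .13 3.4
```

```text
t 1.7 pos [ 0.4216 -0.1675  0.2322] ang 3.37 open 0.0511 F [1.  0.3 1.2] M [ 0.01 -0.03  0.  ] q6 54.9
shift cm [-9.19  0.8  10.24] turn -0.0006
```

>>> carry_out:
  commands:
    - [[-4,0.8,2,0,0.58],[-7,0.8,4,0,0.58],[-9.2,0.8,6,0,0.58],[-9.2,0.8,8,0,0.58],[-9.2,0.8,10,0,0.58],[-9.2,0.8,10.2,0,0.58],[-9.2,0.8,10.2,0,0.58],[-9.2,0.8,10.2,0,0.58]]

```text
t: 2.5
tool_pos: [0.4355, -0.2593, 0.1313]
ee_rot: [[-0.059, 0.998, 0.001], [0.998, 0.059, -0.003], [-0.003, 0.001, -1.0]]
wrist_force: [-0.2, 0.4, 0.6]
opening: 0.0358
```

```bash
python3 go.py .435 -.259 .012 3.4; python3 - <<'E'
from plant import arm
import cv2,numpy as np
print(arm.camera_params("wrist"))
for n in ["wrist","scene"]:
    c=arm.camera_params(n)
    p,d=arm.snapshot(n); cv2.imwrite(f"pics/{n}1.png",p[:,:,::-1]); np.savez(f"pics/{n}1.npz",p=p,d=d,**c)
E
```

```text
t 2.5 pos [ 0.4355 -0.2593  0.1313] ang 3.39 open 0.0358 F [-0.2  0.4  0.6] M [-0.02  0.01 -0.02] q6 46.8
shift cm [ 0.06 -0.06 11.93] turn -0.0002
{'mtx': array([[325.1922621 ,   0.        , 283.99598024],
       [  0.        , 325.1922621 , 208.54141568],
       [  0.        ,   0.        ,   1.        ]]), 'R': array([[ 9.98174774e-01,  6.03909717e-02,  2.25604502e-04],
       [ 5.73094719e-02, -9.48406996e-01,  3.11832960e-01],
       [ 1.90458604e-02, -3.11250866e-01, -9.50136913e-01]]), 't': array([-0.41818084, -0.2806808 ,  0.19527327])}
```

View pics/wrist1.png

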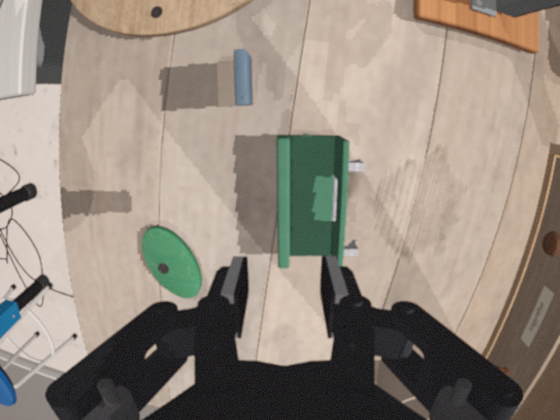

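View pics/scene1.png

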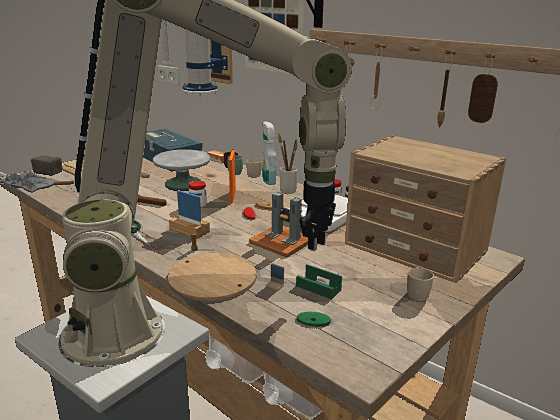

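Wrist view: the lip's bright top strip is at px column ~283, rows 136–268. The back plate is at column ~343 with its claws to the right, and both open fingers are below. I refine the lip pose by casting rays onto z=0.030.

```bash
cat >> h.py <<'E'
def wray(z,uv):
    K=z['mtx'];uv=np.atleast_2d(np.array(uv,float))
    a=(uv-[K[0,2],K[1,2]])/K[0,0]; r=np.linalg.norm(a,axis=1,keepdims=True)
    d=np.c_[a/np.maximum(r,1e-9)*np.sin(r),np.cos(r)]
    return -z['R'].T@z['t'], d@z['R']
def wplane(z,uv,h):
    o,d=wray(z,uv); return o+d*((h-o[2])/d[:,2:])
E
python3 - <<'E'
from h import *
z=load("wrist1");p=z['p'];hsv=cv2.cvtColor(p,cv2.COLOR_RGB2HSV)
print(hsv[200,270:352:2].tolist())
a=cv2.resize(p[120:280,260:380,::-1],None,fx=4.5,fy=3.7*1,interpolation=cv2.INTER_CUBIC);cv2.imwrite("pics/w1z.png",a)
g=cv2.inRange(hsv,(60,90,60),(90,255,255)); g[:,:274]=0;g[:,300:]=0;g[:125]=0;g[275:]=0
v,u=np.nonzero(g); P=wplane(z,np.c_[u,v],.030)[:,:2].astype(np.float32)
print(len(P),cv2.minAreaRect(P*1000),cv2.fitLine(P,2,0,.01,.01).ravel())
E
```

```text
[[16, 45, 119], [15, 42, 122], [15, 46, 122], [21, 46, 105], [74, 87, 112], [73, 91, 137], [73, 88, 139], [73, 87, 140], [73, 89, 144], [75, 90, 148], [71, 93, 101], [74, 79, 90], [70, 83, 92], [73, 84, 91], [71, 87, 85], [75, 90, 88], [74, 91, 90], [74, 83, 92], [76, 94, 87], [75, 90, 88], [73, 91, 95], [72, 92, 89], [73, 90, 122], [75, 93, 137], [74, 89, 138], [72, 89, 137], [72, 91, 137], [74, 86, 139], [75, 94, 136], [75, 94, 135], [73, 96, 135], [72, 51, 139], [170, 4, 171], [90, 2, 133], [70, 109, 61], [72, 83, 77], [73, 93, 132], [74, 91, 143], [68, 60, 145], [16, 41, 169], [13, 41, 185]]
1481 ((437.9429626464844, -256.6757507324219), (16.855621337890625, 107.97610473632812), 4.224721431732178) [ 0.04776503 -0.9988586   0.4376874  -0.25143006]
```

View pics/w1z.png

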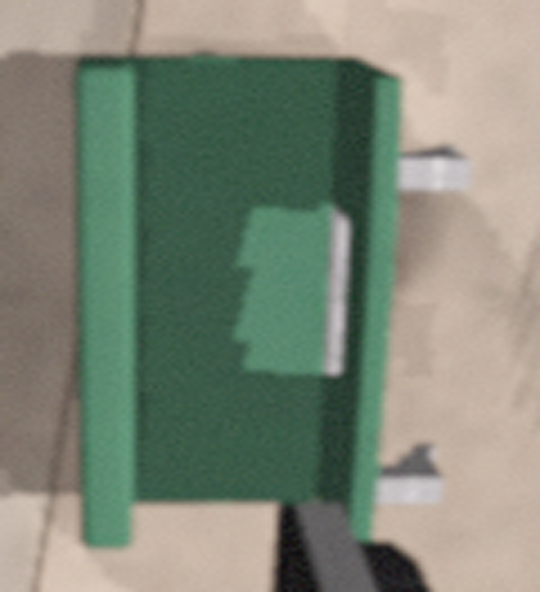

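```bash
python3 - <<'E'
from h import *
z=load("wrist1");p=z['p'];hsv=cv2.cvtColor(p,cv2.COLOR_RGB2HSV)
g=cv2.inRange(hsv,(62,65,103),(90,255,255)); g[:,:274]=0;g[:,294]=0;g[:,294:]=0;g[:125]=0;g[275:]=0
v,u=np.nonzero(g); P=wplane(z,np.c_[u,v],.030)[:,:2].astype(np.float32)
print(len(P),cv2.minAreaRect(P*1000),cv2.fitLine(P,2,0,.01,.01).ravel(),P.mean(0))
E
```

```text
1494 ((434.3583679199219, -257.704345703125), (9.81108283996582, 106.46887969970703), 3.808103561401367) [ 0.06213934 -0.9980675   0.4340038  -0.25423944] [ 0.43400377 -0.25423944]
```

>>> carry_out:
  commands:
    - [[-0.1,-0.1,3,0,0.58],[-0.1,-0.1,6,0,0.58],[-0.1,-0.1,9,0,0.58],[-0.1,-0.1,11,0,0.58],[-0.1,-0.1,12.0,0,0.58],[-0.1,-0.1,12.0,0,0.58],[-0.1,-0.1,12.0,0,0.58],[-0.1,-0.1,12.0,0,0.58]]

```text
t: 3.4
tool_pos: [0.4361, -0.2617, 0.013]
ee_rot: [[-0.059, 0.998, 0.004], [0.998, 0.059, -0.005], [-0.005, 0.003, -1.0]]
wrist_force: [-0.0, -0.5, 0.2]
opening: 0.0361
```

```bash
python3 go.py .4345 -.258 .011 3.5
```

```text
t 3.4 pos [ 0.4361 -0.2617  0.013 ] ang 3.39 open 0.0361 F [-0.  -0.5  0.2] M [-0.02  0.02  0.02] q6 46.6
shift cm [ 0.37 -0.14  0.2 ] turn -0.0018
```

>>> carry_out:
  commands:
    - [[0.4,-0.15,0.2,0,0.58],[0.4,-0.15,0.2,0,0.58],[0.4,-0.15,0.2,0,0.8],[0.4,-0.15,0.2,0,1],[0.4,-0.15,0.2,0,1],[0.4,-0.15,0.2,0,1],[0.4,-0.15,0.2,0,1],[0.4,-0.15,0.2,0,1]]
  grip_force: 90

```text
t: 4.2
tool_pos: [0.4347, -0.2578, 0.0115]
ee_rot: [[-0.059, 0.998, 0.005], [0.998, 0.059, -0.005], [-0.005, 0.004, -1.0]]
wrist_force: [0.3, 1.0, 5.7]
opening: 0.0079
```

```bash
python3 go.py .4345 -.258 .12 3.5
```

```text
t 4.2 pos [ 0.4347 -0.2578  0.0115] ang 3.41 open 0.0079 F [0.3 1.  5.7] M [0.32 0.14 0.09] q6 46.8
shift cm [ -0.08   0.02 -10.85] turn -0.0016
```

>>> carry_out:
  commands:
    - [[0,0,-2,0,1],[0,0,-5,0,1],[0,0,-8,0,1],[2,0,-11,0,1],[5,0,-12,0,1],[9,0,-12,0,1],[13,0,-12,0.02,1],[17,1,-12,0.04,1]]

```text
t: 5.0
tool_pos: [0.4322, -0.0854, 0.1301]
ee_rot: [[-0.017, 1.0, 0.002], [1.0, 0.017, -0.004], [-0.005, 0.002, -1.0]]
wrist_force: [1.8, -0.5, -2.9]
opening: 0.008
```

```bash
python3 go.py .50 -.019 .115 1
```

```text
t 5.0 pos [ 0.4322 -0.0854  0.1301] ang 0.98 open 0.008 F [ 1.8 -0.5 -2.9] M [ 0.01 -0.05 -0.03] q6 67.5
shift cm [6.53 6.89 1.5 ] turn -0.0003
```

>>> carry_out:
  commands:
    - [[3,1,0,0,1],[5,3,1,0,1],[6.5,5,1.5,0,1],[6.5,6.5,1.5,0,1],[6.5,6.9,1.5,0,1],[6.5,6.9,1.5,0,1],[6.5,6.9,1.5,0,1],[6.5,6.9,1.5,0,1]]

```text
t: 5.8
tool_pos: [0.4991, -0.0196, 0.1149]
ee_rot: [[-0.016, 1.0, 0.001], [1.0, 0.016, -0.004], [-0.004, 0.001, -1.0]]
wrist_force: [0.0, 0.4, -3.2]
opening: 0.0078
```

```bash
python3 go.py .535 -.019 .1 1; python3 - <<'E'
from plant import arm
import cv2,numpy as np
for n in ["wrist","scene","top"]:
    c=arm.camera_params(n)
    p,d=arm.snapshot(n); cv2.imwrite(f"pics/{n}2.png",p[:,:,::-1]); np.savez(f"pics/{n}2.npz",p=p,d=d,**c)
    if n!="wrist":
        q=p[150:320,160:400] if n=="scene" else p[150:300,200:360]
        cv2.imwrite(f"pics/{n}2z.png",cv2.resize(q[:,:,::-1],None,fx=3.3,fy=3.3,interpolation=cv2.INTER_CUBIC))
E
```

```text
t 5.8 pos [ 0.4991 -0.0196  0.1149] ang 0.93 open 0.0078 F [ 0.   0.4 -3.2] M [-0.01  0.01 -0.03] q6 77.7
shift cm [0.01 3.58 1.49] turn -0.0013
```

View pics/wrist2.png

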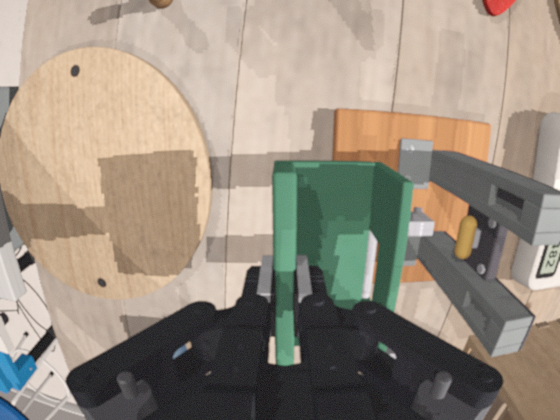

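View pics/scene2z.png

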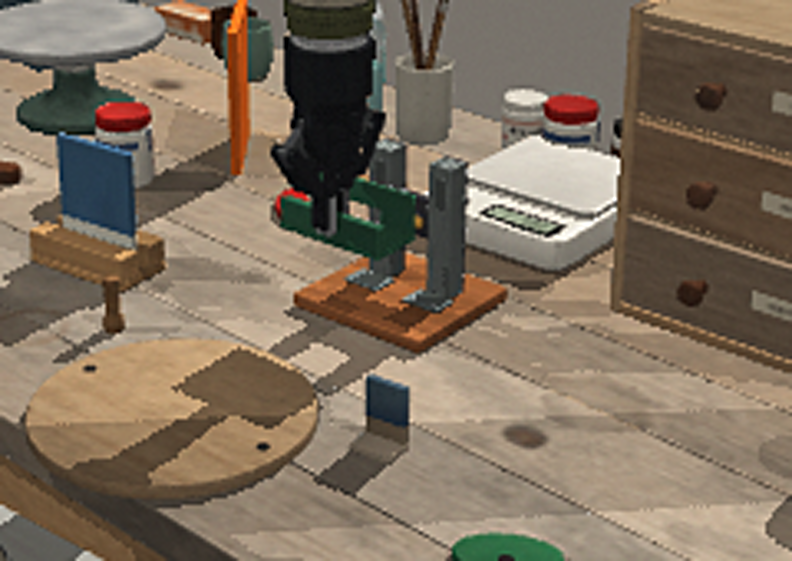

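View pics/top2z.png

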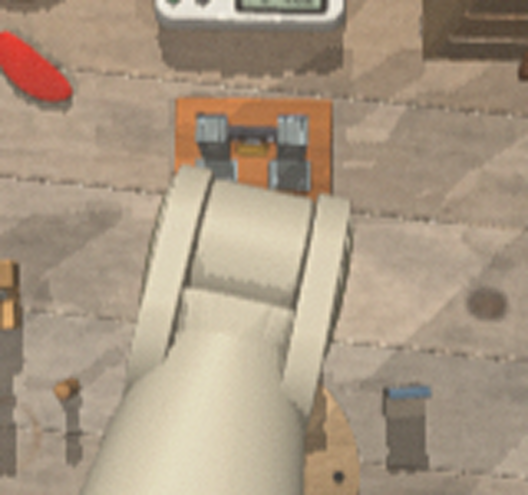

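```bash
python3 - <<'E'
from h import *
z=load("wrist2");p=z['p']
cv2.imwrite("pics/w2z.png",cv2.resize(p[120:370,380:560,::-1],None,fx=3.2,fy=2.4*1.0,interpolation=cv2.INTER_CUBIC)[:600])
cv2.imwrite("pics/w2y.png",cv2.resize(p[180:270,360:480,::-1],None,fx=6,fy=6,interpolation=cv2.INTER_CUBIC))
E
```

```text
(no output)
```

View pics/w2z.png

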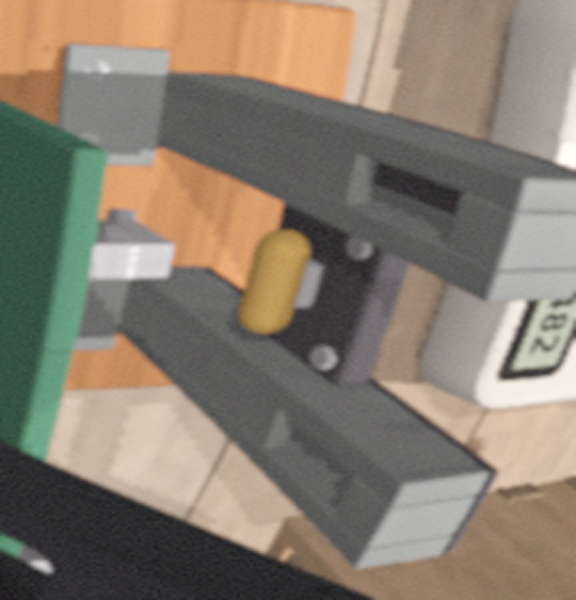

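View pics/w2y.png

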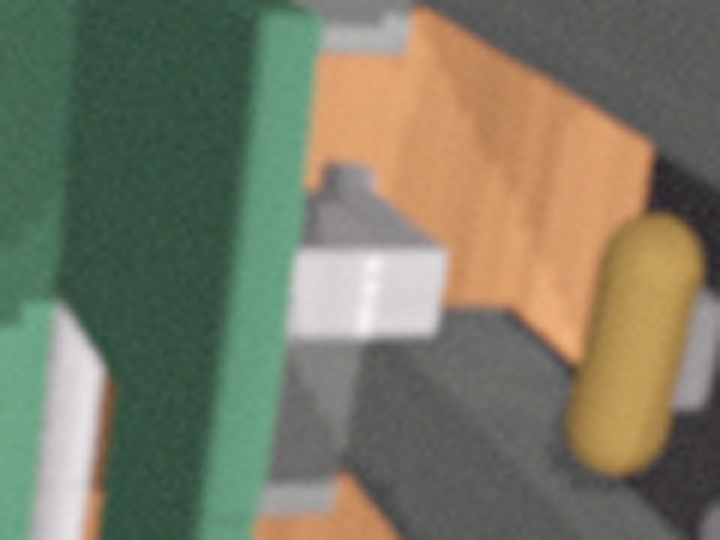

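```bash
python3 - <<'E'
from h import *
z=load("wrist2")
print('up tops',wplane(z,[[544,195],[531.6,245],[506.6,320],[491.9,355.4]],.146).round(4))
print('claw tip',wplane(z,[[434.5,220.8],[433.3,235.8]],.1434).round(4))
# slot bottoms corners/lip end
print('lip left end', wplane(z,[[276,162],[297,162]],.1334).round(4), 'plate left end',wplane(z,[[409,185]],.1474).round(4))
E
```

```text
up tops [[ 0.6152  0.0319  0.146 ]
 [ 0.6149  0.0072  0.146 ]
 [ 0.6152 -0.0361  0.146 ]
 [ 0.6158 -0.0615  0.146 ]]
claw tip [[0.5579 0.0184 0.1434]
 [0.5586 0.0118 0.1434]]
lip left end [[0.4942 0.0379 0.1334]
 [0.5022 0.0381 0.1334]] plate left end [[0.5427 0.0336 0.1474]]
```

```bash
python3 - <<'E'
from h import *
z=load("wrist2");d=z['d'];print('cam',(-z['R'].T@z['t']).round(4))
def w3(u,v):
    o,r=wray(z,[[u,v]]); zc=(z['R']@r[0])[2]; return (o+r[0]*d[v,u]/zc).round(4)
for n,pts in dict(claw=[(414,228),(420,228),(426,228),(430,228),(430,224),(432,231)],lip=[(286,170),(286,190),(286,230)],plate=[(405,190),(402,215),(399,240),(395,270)],floor=[(330,180),(330,200),(330,240)],uptop=[(545,225),(505,340)],scale=[(200,130)]).items():
    print(n,[w3(*q).tolist() for q in pts])
E
```

```text
cam [0.4968 0.0599 0.2565]
claw [[0.5494, 0.0151, 0.1429], [0.5523, 0.0149, 0.1424], [0.5549, 0.015, 0.1426], [0.5572, 0.0147, 0.1418], [0.5564, 0.0167, 0.1427], [0.5579, 0.0137, 0.1428]]
lip [[0.4981, 0.0339, 0.1288], [0.4982, 0.0269, 0.1334], [0.4985, 0.01, 0.1335]]
plate [[0.5414, 0.0317, 0.1475], [0.5419, 0.0217, 0.1464], [0.5419, 0.0118, 0.1471], [0.5429, -0.0022, 0.1456]]
floor [[0.519, 0.0256, 0.1089], [0.5196, 0.0159, 0.1092], [0.521, -0.005, 0.1089]]
uptop [[0.6215, 0.0171, 0.1455], [0.621, -0.0511, 0.1458]]
scale [[0.4312, 0.0406, 0.0047]]
```

```bash
python3 go.py .546 -.0165 .0998 .9
```

```text
t 5.95 pos [ 0.4997 -0.0196  0.1151] ang 0.94 open 0.0078 F [ 1.1  0.3 -2.8] M [ 0.03  0.05 -0.01] q6 77.7
shift cm [0.24 4.63 1.54] turn 0.0007
```

>>> carry_out:
  commands:
    - [[0.1,1.5,0.8,0,1],[0.2,3,1.5,0,1],[0.25,4,1.55,0,1],[0.25,4.6,1.55,0,1],[0.25,4.6,1.55,0,1],[0.25,4.6,1.55,0,1],[0.25,4.6,1.55,0,1],[0.25,4.6,1.55,0,1]]

```text
t: 6.75
tool_pos: [0.5452, -0.0164, 0.0999]
ee_rot: [[-0.016, 1.0, 0.002], [1.0, 0.016, -0.005], [-0.005, 0.002, -1.0]]
wrist_force: [0.7, 0.2, -2.7]
opening: 0.0077
```

```bash
python3 go.py .546 -.0165 .0998 .9; python3 - <<'E'
from plant import arm
import cv2,numpy as np
for n in ["wrist","scene"]:
    c=arm.camera_params(n)
    p,d=arm.snapshot(n); cv2.imwrite(f"pics/{n}3.png",p[:,:,::-1]); np.savez(f"pics/{n}3.npz",p=p,d=d,**c)
    q=p[180:270,220:320] if n=="scene" else p[140:290,370:520]
    cv2.imwrite(f"pics/{n}3z.png",cv2.resize(q[:,:,::-1],(600,540 if n=="scene" else 600),interpolation=cv2.INTER_CUBIC))
E
```

```text
t 6.75 pos [ 0.5452 -0.0164  0.0999] ang 0.94 open 0.0077 F [ 0.7  0.2 -2.7] M [-0.04  0.05 -0.01] q6 79.0
shift cm [-0.01  0.07  0.01] turn 0.0007
```

View pics/wrist3z.png

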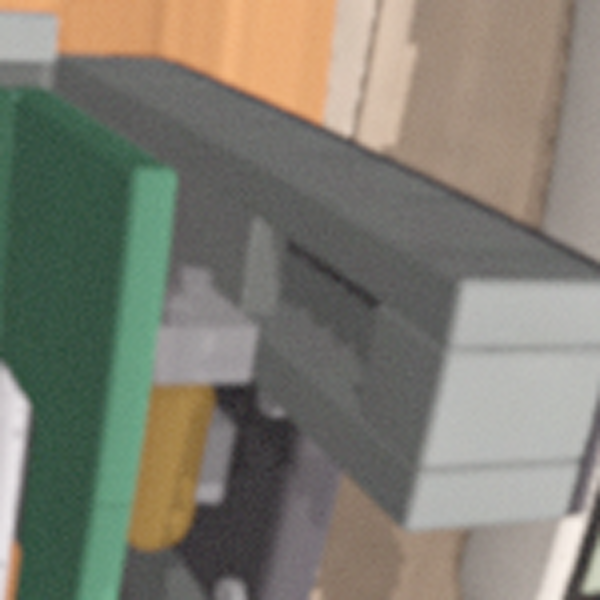

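View pics/scene3z.png

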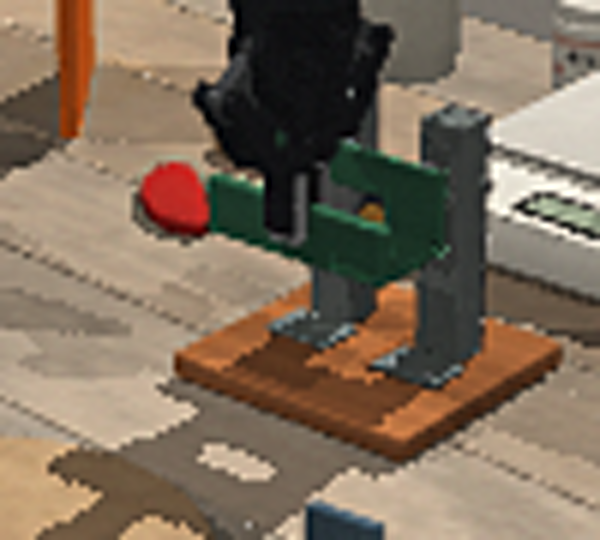

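```bash
python3 - <<'E'
from h import *
z=load("wrist3");d=z['d']
U=wplane(z,[[485,210],[472,271.7]],.146);C=wplane(z,[[434.3,220.5],[432.5,236]],.1284)
print(U.round(4),C.round(4)); print('upright mid',U.mean(0).round(4),'claw',C.mean(0).round(4))
def w3(u,v):
    o,r=wray(z,[[u,v]]); zc=(z['R']@r[0])[2]; return (o+r[0]*d[v,u]/zc).round(4)
print([w3(*q).tolist() for q in [(415,228),(425,228),(430,228)]],[w3(*q).tolist() for q in [(490,225),(485,245),(490,260)]])
S=wplane(z,[[370+445/4,140+348/4],[370+415/4,140+470/4]],.146);print('seams',S.round(4))
# slot front corners seen: lower-left sill corners and top corners
print(wplane(z,[[370+245/4,140+300/4],[370+258/4,140+345/4]],.102).round(4), wplane(z,[[370+378/4,140+305/4],[370+362/4,140+420/4]],.132).round(4))
E
```

```text
[[0.6152 0.0322 0.146 ]
 [0.6159 0.0073 0.146 ]] [[0.6039 0.0217 0.1284]
 [0.6043 0.015  0.1284]]
upright mid [0.6155 0.0198 0.146 ] claw [0.6041 0.0184 0.1284]
[[0.5956, 0.0185, 0.1285], [0.6002, 0.0184, 0.1283], [0.6027, 0.0184, 0.128]] [[0.6206, 0.0258, 0.1441], [0.6196, 0.0181, 0.1451], [0.6244, 0.0114, 0.1449]]
seams [[0.6151 0.0257 0.146 ]
 [0.6149 0.0134 0.146 ]]
[[0.6159 0.0149 0.102 ]
 [0.6188 0.009  0.102 ]] [[0.6158 0.0249 0.132 ]
 [0.6168 0.0123 0.132 ]]
```

>>> carry_out:
  commands:
    - [[0.1,0.5,0,0,1],[0.1,0.8,0,0,1],[0.1,1.0,0,0,1],[0.1,1.2,0,0,1],[0.1,1.4,0,0,1],[0.1,1.6,0,0,1],[0.1,1.8,0,0,1],[0.1,1.8,0,0,1]]

```text
t: 7.65
tool_pos: [0.5637, -0.0151, 0.0999]
ee_rot: [[-0.016, 1.0, 0.003], [1.0, 0.016, -0.005], [-0.005, 0.003, -1.0]]
wrist_force: [0.7, -0.0, -2.0]
opening: 0.0078
```

```bash
python3 go.py .57 -.0154 .0998 .9; python3 - <<'E'
from plant import arm
import cv2,numpy as np
for n in ["wrist"]:
    c=arm.camera_params(n)
    p,d=arm.snapshot(n); cv2.imwrite(f"pics/{n}4.png",p[:,:,::-1]); np.savez(f"pics/{n}4.npz",p=p,d=d,**c)
    q=p[140:290,370:520]
    cv2.imwrite(f"pics/{n}4z.png",cv2.resize(q[:,:,::-1],(600,600),interpolation=cv2.INTER_CUBIC))
E
```

```text
t 7.65 pos [ 0.5637 -0.0151  0.0999] ang 0.94 open 0.0078 F [ 0.7 -0.  -2. ] M [ 0.06 -0.02 -0.  ] q6 79.5
shift cm [-0.04  0.63  0.01] turn 0.0007
```

View pics/wrist4z.png

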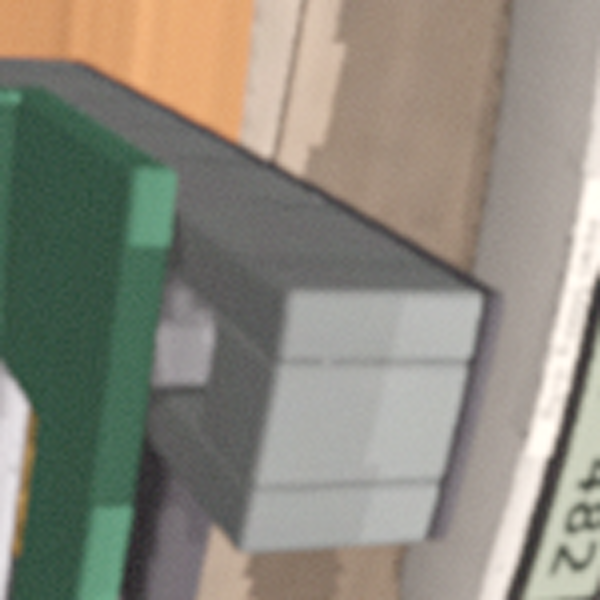

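The claw is inside the slot with no contact force. I push on to feel for the plate.

>>> carry_out:
  commands:
    - [[0,0.2,0,0,1],[0,0.4,0,0,1],[0,0.5,0,0,1],[0,0.6,0,0,1],[0,0.65,0,0,1],[0,0.7,0,0,1],[0,0.7,0,0,1],[0,0.7,0,0,1]]

```text
t: 8.5
tool_pos: [0.5681, -0.0147, 0.0995]
ee_rot: [[-0.016, 1.0, -0.002], [1.0, 0.016, -0.004], [-0.004, -0.002, -1.0]]
wrist_force: [-6.5, 0.9, 1.3]
opening: 0.0079
```

```bash
python3 go.py .57 -.0154 .0998 .9
```

```text
t 8.5 pos [ 0.5681 -0.0147  0.0995] ang 0.91 open 0.0079 F [-6.5  0.9  1.3] M [ 0.05  1.33 -0.31] q6 79.6
shift cm [-0.07  0.19 -0.03] turn 0.0002
```

>>> carry_out:
  commands:
    - [[0,-0.07,0.1,0,1],[0,-0.07,0.2,0,1],[0,-0.07,0.5,0,1],[0,-0.07,0.8,0,1],[0,-0.07,1.1,0,1],[0,-0.07,1.4,0,1],[0,-0.07,1.6,0,1],[0,-0.07,1.6,0,1]]
  grip_force: 110

```text
t: 9.3
tool_pos: [0.5666, -0.0147, 0.0842]
ee_rot: [[-0.016, 1.0, -0.003], [1.0, 0.016, -0.004], [-0.004, -0.003, -1.0]]
wrist_force: [-8.4, -0.3, 7.1]
opening: 0.0071
```

```bash
python3 go.py .5673 -.0150 .0815 .9
```

```text
t 9.3 pos [ 0.5666 -0.0147  0.0842] ang 0.93 open 0.0071 F [-8.4 -0.3  7.1] M [0.37 1.13 0.12] q6 79.6
shift cm [-0.03  0.07  0.27] turn 0.0005
```

>>> carry_out:
  commands:
    - [[0,0,0.2,0,1],[0,0,0.3,0,1],[0,0,0.4,0,1],[0,0,0.5,0,1],[0,0,0.6,0,1],[0,0,0.7,0,1],[0,0,0.7,0,1],[0,0,0.7,0,1]]

```text
t: 10.1
tool_pos: [0.5678, -0.0146, 0.0802]
ee_rot: [[-0.016, 1.0, 0.001], [1.0, 0.016, -0.004], [-0.004, 0.001, -1.0]]
wrist_force: [-7.2, 2.6, 17.9]
opening: 0.0074
```

```bash
python3 go.py .5673 -.0150 .0815 .9; python3 - <<'E'
from plant import arm
import cv2,numpy as np
for n in ["wrist","scene"]:
    c=arm.camera_params(n)
    p,d=arm.snapshot(n); cv2.imwrite(f"pics/{n}5.png",p[:,:,::-1]); np.savez(f"pics/{n}5.npz",p=p,d=d,**c)
    q=p[170:280,220:330] if n=="scene" else p[140:360,250:520]
    cv2.imwrite(f"pics/{n}5z.png",cv2.resize(q[:,:,::-1],(600,600) if n=="scene" else (736,600),interpolation=cv2.INTER_CUBIC))
z=np.load("pics/wrist5.npz")
from h import *
d=z['d']
def w3(u,v):
    o,r=wray(z,[[u,v]]); zc=(z['R']@r[0])[2]; return (o+r[0]*d[v,u]/zc).round(4)
for n,pts in dict(lip=[(286,180),(286,190),(286,210),(286,230)],plate=[(405,190),(402,215),(399,240),(395,270)],floor=[(330,180),(330,200),(330,240)]).items():
    print(n,[w3(*q).tolist() for q in pts])
E
```

```text
t 10.1 pos [ 0.5678 -0.0146  0.0802] ang 0.92 open 0.0074 F [-7.2  2.6 17.9] M [ 0.31  0.9  -0.29] q6 79.6
shift cm [-0.04 -0.05 -0.13] turn 0.0003
lip [[0.5668, 0.0358, 0.0981], [0.5669, 0.0317, 0.0979], [0.567, 0.0233, 0.0978], [0.5672, 0.0149, 0.0984]]
plate [[0.6101, 0.0367, 0.1127], [0.6099, 0.0273, 0.1132], [0.6102, 0.0171, 0.1132], [0.6102, 0.0047, 0.1142]]
floor [[0.5874, 0.0311, 0.0761], [0.5882, 0.021, 0.0747], [0.5895, 0.0003, 0.0748]]
```

View pics/wrist5z.png

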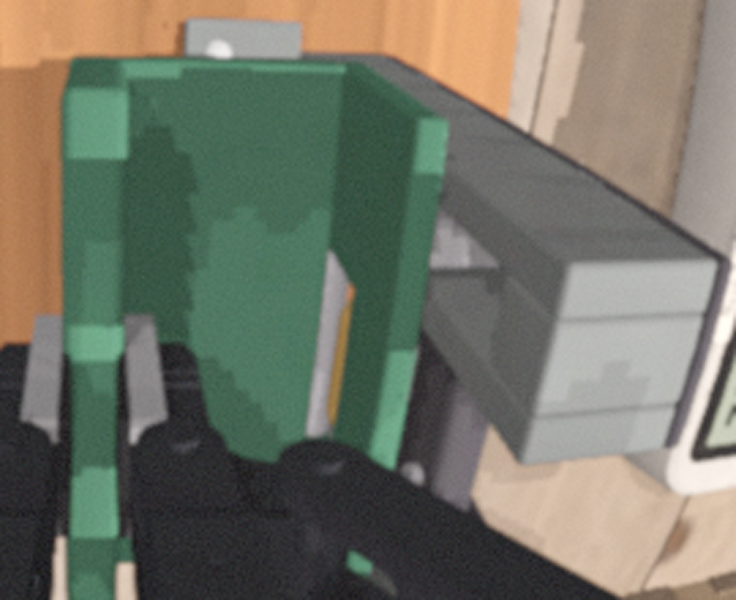

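View pics/scene5z.png

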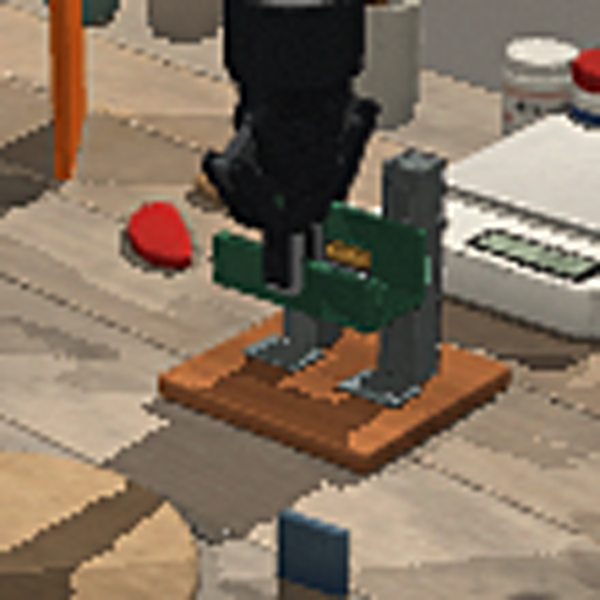

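The brass roller shows through the ledge's window. Lip top (0.098), plate top (0.1135) and floor (0.075) match home at 0.070, and the ledge is resisting an 18 N push, so it is seated. I release it.

>>> carry_out:
  commands:
    - [[0,-0.05,-0.1,0,1],[0,-0.05,-0.1,0,1],[0,-0.05,-0.1,0,0.7],[0,-0.05,-0.1,0,0.6],[0,-0.05,-0.1,0,0.6],[0,-0.05,-1,0,0.6],[0,-0.05,-3,0,0.6],[0,-0.05,-6,0,0.6]]

```text
t: 11.0
tool_pos: [0.5661, -0.0142, 0.1397]
ee_rot: [[-0.016, 1.0, -0.002], [1.0, 0.016, -0.003], [-0.003, -0.002, -1.0]]
wrist_force: [0.7, 0.5, 0.2]
opening: 0.0338
```

>>> carry_out:
  commands:
    - [[2,-2,-2,0,0.6],[4,-5,-4,0,0.6],[7,-8,-6,0,0.6],[10,-10,-8,0,0.6],[14,-10,-9,0,0.6],[18,-10,-9,0,0.6],[18,-10,-9,0,0.6],[18,-10,-9,0,0.6]]

```text
t: 11.8
tool_pos: [0.4633, 0.1653, 0.2299]
ee_rot: [[-0.018, 1.0, -0.002], [1.0, 0.018, -0.004], [-0.004, -0.002, -1.0]]
wrist_force: [-0.1, -0.5, -0.3]
opening: 0.0343
```

```bash
python3 go.py .481 .256 .18 4.5; python3 - <<'E'
from plant import arm
import cv2,numpy as np
from h import *
for n in ["wrist","scene","top"]:
    c=arm.camera_params(n)
    p,d=arm.snapshot(n); cv2.imwrite(f"pics/{n}6.png",p[:,:,::-1]); np.savez(f"pics/{n}6.npz",p=p,d=d,**c)
    if n=="wrist": continue
    z=load(n+"6");q=p[170:280,220:330] if n=="scene" else p[160:260,220:330]
    cv2.imwrite(f"pics/{n}6z.png",cv2.resize(q[:,:,::-1],(600,600),interpolation=cv2.INTER_CUBIC))
    X=cloud(z);hsv=cv2.cvtColor(p,cv2.COLOR_RGB2HSV);g=cv2.inRange(hsv,(55,60,15),(95,255,255))>0
    for nm,lo,hi in (("lip",[.54,-.09,.08],[.58,.06,.11]),("plate",[.597,-.09,.103],[.63,.06,.13])):
        P=X[np.all((X>lo)&(X<hi),-1)&g]; print(n,nm,len(P),np.percentile(P,[2,50,98],axis=0).round(4).tolist())
        if len(P)>10: print('  z-vs-y, x-vs-y slope',np.polyfit(P[:,1],P[:,2],1).round(4),np.polyfit(P[:,1],P[:,0],1).round(4))
E
```

```text
t 11.8 pos [0.4633 0.1653 0.2299] ang 1.05 open 0.0343 F [-0.1 -0.5 -0.3] M [-0.05 -0.03 -0.01] q6 99.3
shift cm [9.05 1.95 4.95] turn -0.0601
scene lip 205 [[0.5594, -0.0709, 0.0814], [0.5643, -0.021, 0.0922], [0.5729, 0.0339, 0.1008]]
  z-vs-y, x-vs-y slope [-0.0082  0.0914] [-0.005   0.5644]
scene plate 125 [[0.6053, -0.0704, 0.1033], [0.6111, -0.02, 0.1112], [0.6171, 0.0322, 0.1179]]
  z-vs-y, x-vs-y slope [0.0178 0.111 ] [-0.0024  0.6108]
top lip 70 [[0.5632, -0.0693, 0.092], [0.5667, -0.0266, 0.0965], [0.5699, 0.0335, 0.1004]]
  z-vs-y, x-vs-y slope [-0.0043  0.0962] [-0.0069  0.5668]
top plate 22 [[0.6101, -0.0655, 0.1092], [0.6111, -0.0216, 0.1129], [0.612, 0.0334, 0.117]]
  z-vs-y, x-vs-y slope [0.0013 0.113 ] [-0.0169  0.6108]
```

View pics/scene6z.png

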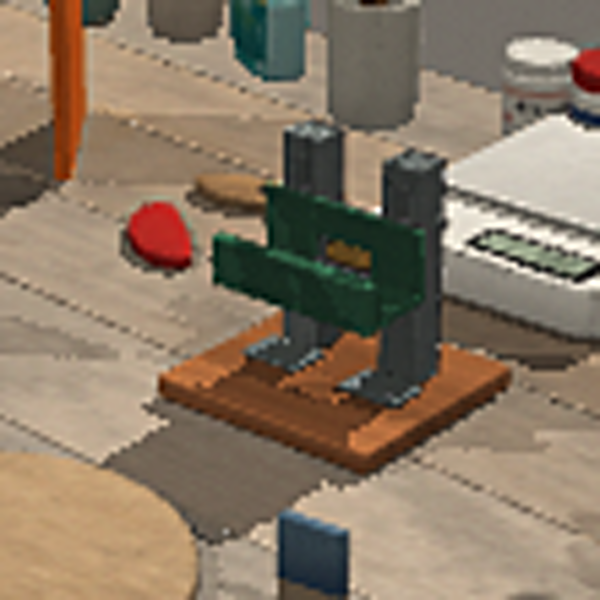

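View pics/wrist6.png

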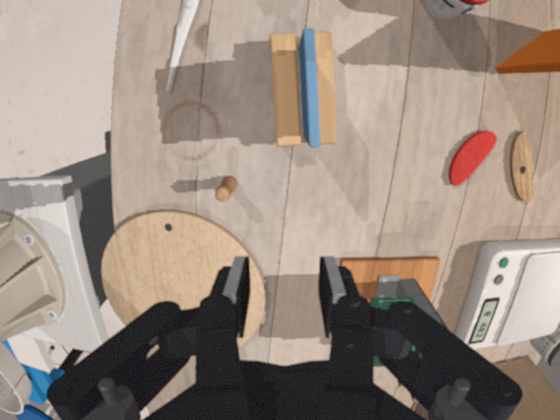

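View pics/top6z.png

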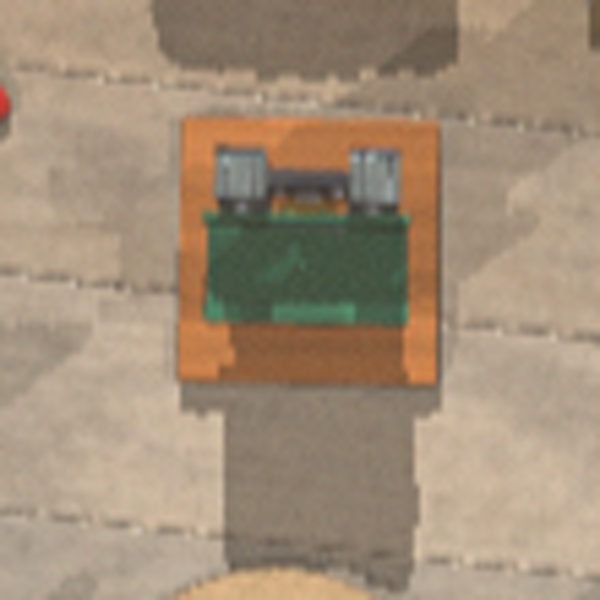

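The ledge hangs square on the stand: lip at x 0.567, y centre -0.018. The brass catch shows in the window at scene crop (348,252). In the wrist view the tile's top strip is at px (311, 30–146), so I measure the tile there.

```bash
python3 - <<'E'
from h import *
z=load("wrist6");p=z['p'];hsv=cv2.cvtColor(p,cv2.COLOR_RGB2HSV)
cv2.imwrite("pics/w6z.png",cv2.resize(p[20:160,255:350,::-1],None,fx=4.2,fy=4.2,interpolation=cv2.INTER_CUBIC))
print(hsv[90,296:325].tolist())
b=cv2.inRange(hsv,(100,80,30),(125,255,255));b[:,:290]=0;b[:,330:]=0;b[160:]=0
v,u=np.nonzero(b);P=wplane(z,np.c_[u,v],.130)[:,:2].astype(np.float32)
print(len(P),cv2.minAreaRect(P*1000),cv2.fitLine(P,2,0,.01,.01).ravel())
d=z['d']
def w3(u,v):
    o,r=wray(z,[[u,v]]); zc=(z['R']@r[0])[2]; return (o+r[0]*d[v,u]/zc).round(4)
print([w3(*q).tolist() for q in [(309,50),(311,80),(312,100),(314,130)]])
E
```

```text
[[16, 106, 152], [15, 112, 134], [14, 86, 122], [13, 53, 124], [5, 13, 119], [109, 43, 101], [106, 99, 93], [104, 111, 92], [105, 103, 92], [106, 110, 97], [104, 102, 127], [103, 95, 163], [103, 93, 183], [103, 92, 192], [104, 94, 192], [103, 91, 193], [103, 90, 196], [103, 92, 195], [103, 93, 195], [103, 92, 196], [105, 82, 198], [113, 39, 185], [10, 47, 189], [15, 94, 204], [16, 101, 205], [16, 97, 207], [16, 99, 204], [17, 98, 202], [16, 98, 203]]
1593 ((478.2292175292969, 258.9464111328125), (10.767934799194336, 87.81809997558594), 4.421112060546875) [ 0.07209165 -0.997398    0.47858584  0.2580504 ]
[[0.4779, 0.2866, 0.1299], [0.4799, 0.264, 0.1297], [0.481, 0.2491, 0.1295], [0.4833, 0.2267, 0.1291]]
```

View pics/w6z.png

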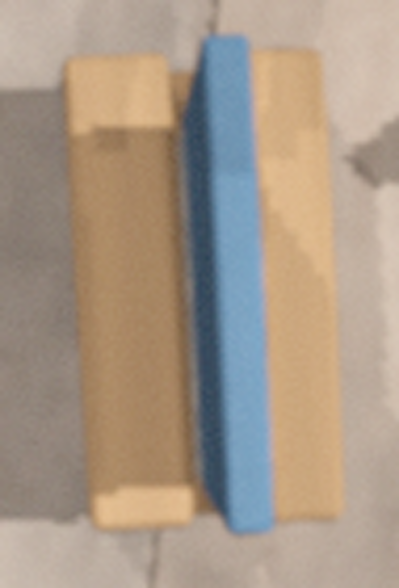

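```bash
python3 go.py .4805 .257 .15 4.3
```

```text
t 11.95 pos [0.4635 0.1637 0.2293] ang 0.84 open 0.0343 F [ 0.3 -0.4 -0. ] M [-0.02 -0.01  0.03] q6 99.4
shift cm [9.34 1.86 7.89] turn -0.0603
```

>>> carry_out:
  commands:
    - [[3,0.8,0,-0.03,0.58],[6,1.5,1,-0.06,0.58],[9.3,1.9,3,-0.06,0.58],[9.3,1.9,5,-0.06,0.58],[9.3,1.9,7,-0.06,0.58],[9.3,1.9,7.9,-0.06,0.58],[9.3,1.9,7.9,-0.06,0.58],[9.3,1.9,7.9,-0.06,0.58]]

```text
t: 12.75
tool_pos: [0.4815, 0.2559, 0.1505]
ee_rot: [[-0.073, 0.997, -0.002], [0.997, 0.073, -0.004], [-0.003, -0.002, -1.0]]
wrist_force: [0.2, 0.6, -0.9]
opening: 0.0359
```

```bash
python3 go.py .4805 .257 .098 4.3;python3 - <<'E'
from plant import arm
import cv2,numpy as np
from h import *
n="wrist"
c=arm.camera_params(n)
p,d=arm.snapshot(n); cv2.imwrite(f"pics/{n}7.png",p[:,:,::-1]); np.savez(f"pics/{n}7.npz",p=p,d=d,**c)
z=load("wrist7");hsv=cv2.cvtColor(p,cv2.COLOR_RGB2HSV)
b=cv2.inRange(hsv,(100,60,120),(125,255,255));b[:,:250]=0;b[:,330:]=0
k,l,st,ce=cv2.connectedComponentsWithStats(b);i=1+st[1:,4].argmax();print(st[i])
v,u=np.nonzero(l==i);P=wplane(z,np.c_[u,v],.130)[:,:2].astype(np.float32)
print(cv2.minAreaRect(P*1000),cv2.fitLine(P,2,0,.01,.01).ravel())
E
```

```text
t 12.75 pos [0.4815 0.2559 0.1505] ang 4.2 open 0.0359 F [ 0.2  0.6 -0.9] M [0.01 0.05 0.04] q6 105.4
shift cm [ 0.13 -0.07  5.25] turn -0.0018
[ 277  149   16  164 2105]
((480.33538818359375, 264.3851318359375), (7.70221471786499, 97.82616424560547), 4.716196060180664) [ 0.07560585 -0.9971378   0.48031932  0.26551107]
```

View pics/wrist7.png

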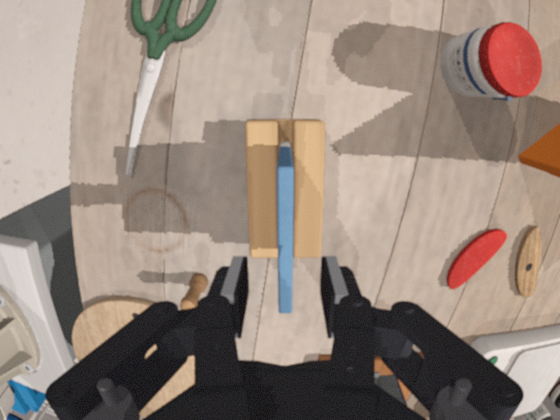

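```bash
python3 - <<'E'
from h import *
z=load("wrist7");p=z['p']
cv2.imwrite("pics/w7z.png",cv2.resize(p[130:330,240:340,::-1],None,fx=3,fy=3,interpolation=cv2.INTER_CUBIC))
print(wplane(z,[[286,165],[286,313]],.130).round(4))
E
```

```text
[[0.4778 0.305  0.13  ]
 [0.4847 0.2149 0.13  ]]
```

View pics/w7z.png

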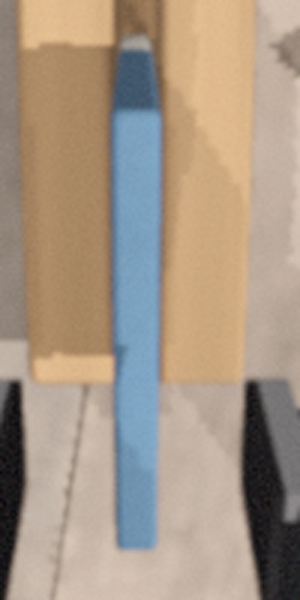

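The tile's top runs from row 166 to 313, which gives a width of 90 mm as listed and a centre at (0.481, 0.260).

```bash
python3 go.py .481 .2595 .098 4.3
```

```text
t 12.8 pos [0.4817 0.2562 0.151 ] ang 4.21 open 0.0358 F [0.5 1.  0.6] M [0.04 0.01 0.01] q6 105.4
shift cm [ 0.35 -0.04  5.29] turn -0.0015
```

>>> carry_out:
  commands:
    - [[0.35,-0.05,2,0,0.58],[0.35,-0.05,4,0,0.58],[0.35,-0.05,5.3,0,0.58],[0.35,-0.05,5.3,0,0.58],[0.35,-0.05,5.3,0,0.8],[0.35,-0.05,5.3,0,1],[0.35,-0.05,5.3,0,1],[0.35,-0.05,5.3,0,1]]
  grip_force: 70

```text
t: 13.6
tool_pos: [0.4819, 0.2599, 0.0993]
ee_rot: [[-0.074, 0.997, 0.001], [0.997, 0.074, -0.002], [-0.003, 0.001, -1.0]]
wrist_force: [-0.1, 0.2, 5.9]
opening: 0.007
```

>>> carry_out:
  commands:
    - [[0,0,0,0,1],[0,0,-1,0,1],[0,0,-3,0,1],[0,0,-6,0,1],[0,0,-9,0,1],[0,0,-11,0,1],[0,0,-13,0,1],[0,0,-13,0,1]]

```text
t: 14.4
tool_pos: [0.4831, 0.2607, 0.2324]
ee_rot: [[-0.074, 0.997, 0.006], [0.997, 0.074, -0.001], [-0.001, 0.006, -1.0]]
wrist_force: [1.0, -0.2, -1.7]
opening: 0.0068
```

```bash
python3 go.py .5 -.0155 .225 .9
```

```text
t 14.4 pos [0.4831 0.2607 0.2324] ang 4.22 open 0.0068 F [ 1.  -0.2 -1.7] M [ 0.03 -0.01 -0.02] q6 105.8
shift cm [-27.67  -0.35   0.77] turn 0.058
```

>>> carry_out:
  commands:
    - [[-3,-0.3,0,0.02,1],[-6,-0.3,0,0.04,1],[-10,-0.3,0,0.058,1],[-14,-0.3,0,0.058,1],[-18,-0.3,0,0.058,1],[-22,-0.3,0,0.058,1],[-25,-0.3,0,0.058,1],[-27,-0.3,0,0.058,1]]

```text
t: 15.2
tool_pos: [0.4992, -0.0109, 0.2314]
ee_rot: [[-0.014, 1.0, 0.004], [1.0, 0.014, -0.001], [-0.001, 0.004, -1.0]]
wrist_force: [0.3, 0.3, -1.7]
opening: 0.0067
```

```bash
python3 go.py .572 -.0165 .20 .9
```

```text
t 15.2 pos [ 0.4992 -0.0109  0.2314] ang 0.78 open 0.0067 F [ 0.3  0.3 -1.7] M [ 0.02 -0.05 -0.  ] q6 78.8
shift cm [-0.66  7.26  3.17] turn -0.0022
```

>>> carry_out:
  commands:
    - [[-0.3,1.5,0,0,1],[-0.6,3,0,0,1],[-0.6,5,0,0,1],[-0.6,6.5,0.5,0,1],[-0.6,7.6,1,0,1],[-0.6,7.7,1.5,0,1],[-0.6,7.7,1.5,0,1],[-0.6,7.7,1.5,0,1]]

```text
t: 16.0
tool_pos: [0.5753, -0.0156, 0.2163]
ee_rot: [[-0.014, 1.0, 0.002], [1.0, 0.014, -0.0], [-0.001, 0.002, -1.0]]
wrist_force: [0.8, 0.5, -1.6]
opening: 0.0069
```

```bash
python3 go.py .579 -.0165 .167 .9; python3 - <<'E'
from plant import arm
import cv2,numpy as np
from h import *
for n in ["wrist","scene"]:
    c=arm.camera_params(n)
    p,d=arm.snapshot(n); cv2.imwrite(f"pics/{n}8.png",p[:,:,::-1]); np.savez(f"pics/{n}8.npz",p=p,d=d,**c)
cv2.imwrite("pics/scene8z.png",cv2.resize(p[130:280,200:350,::-1],(600,600),interpolation=cv2.INTER_CUBIC))
X=cloud(load("scene8"));hsv=cv2.cvtColor(p,cv2.COLOR_RGB2HSV)
def st(m,nm):
    P=X[m];P=P[np.isfinite(P[:,0])];print(nm,len(P),np.percentile(P,[1,50,99],axis=0).round(4).tolist())
st((cv2.inRange(hsv,(100,80,30),(125,255,255))>0)&np.all((X>[.54,-.1,.13])&(X<[.62,.08,.26]),-1),'tile')
st((cv2.inRange(hsv,(55,60,15),(95,255,255))>0)&np.all((X>[.54,-.1,.07])&(X<[.58,.08,.11]),-1),'lip')
E
```

```text
t 16.0 pos [ 0.5753 -0.0156  0.2163] ang 0.78 open 0.0069 F [ 0.8  0.5 -1.6] M [-0.02 -0.02  0.06] q6 79.7
shift cm [-0.09  0.36  4.93] turn -0.002
tile 637 [[0.5667, -0.0632, 0.1655], [0.5724, -0.0252, 0.2041], [0.5793, 0.0279, 0.2502]]
lip 299 [[0.5578, -0.0721, 0.0707], [0.5642, -0.0212, 0.0874], [0.5769, 0.0376, 0.1007]]
```

View pics/scene8z.png

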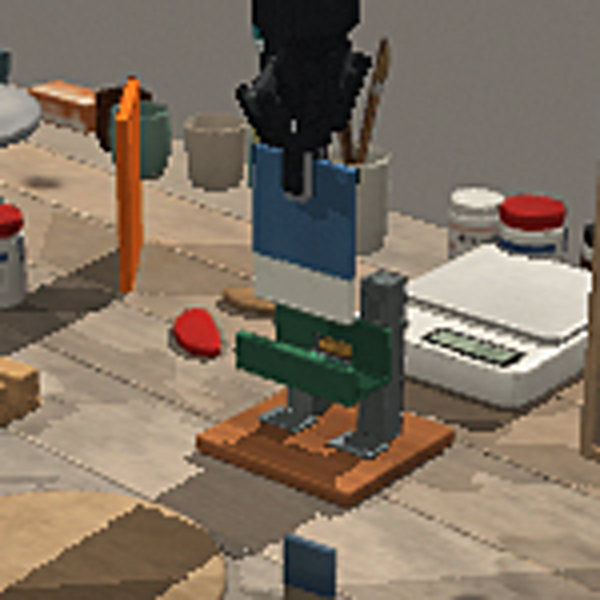

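View pics/wrist8.png

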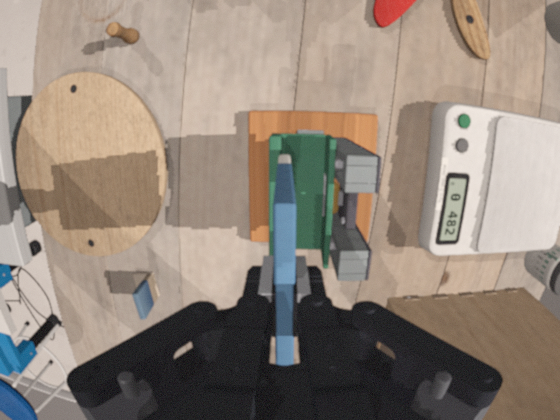

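>>> carry_out:
  commands:
    - [[0,0.25,1,0,1],[0,0.25,2,0,1],[0,0.25,3,0,1],[0,0.25,3.8,0,1],[0,0.25,4.4,0,1],[0,0.25,4.7,0,1],[0,0.25,4.8,0,1],[0,0.25,4.8,0,1]]

```text
t: 16.9
tool_pos: [0.5786, -0.0157, 0.1691]
ee_rot: [[-0.014, 1.0, 0.004], [1.0, 0.014, -0.001], [-0.001, 0.004, -1.0]]
wrist_force: [-0.4, -1.2, -1.3]
opening: 0.0066
```

```bash
python3 go.py .578 -.0160 .164 .9
```

```text
t 16.9 pos [ 0.5786 -0.0157  0.1691] ang 0.78 open 0.0066 F [-0.4 -1.2 -1.3] M [-0.02  0.01 -0.  ] q6 79.7
shift cm [-0.03 -0.06  0.51] turn -0.0021
```

Still free, as expected. I lower the last few millimetres to contact.

>>> carry_out:
  commands:
    - [[0,-0.05,0.1,0,1],[0,-0.05,0.2,0,1],[0,-0.05,0.3,0,1],[0,-0.05,0.4,0,1],[0,-0.05,0.5,0,1],[0,-0.05,0.55,0,1],[0,-0.05,0.55,0,1],[0,-0.05,0.55,0,1]]

```text
t: 17.7
tool_pos: [0.5782, -0.0158, 0.1636]
ee_rot: [[-0.014, 1.0, 0.004], [1.0, 0.014, -0.001], [-0.001, 0.004, -1.0]]
wrist_force: [0.2, 0.4, -1.1]
opening: 0.0069
```

```bash
python3 go.py .578 -.0160 .164 .9
```

```text
t 17.7 pos [ 0.5782 -0.0158  0.1636] ang 0.78 open 0.0069 F [ 0.2  0.4 -1.1] M [ 0.04 -0.02  0.01] q6 79.7
shift cm [-0.02 -0.02 -0.04] turn -0.0021
```

>>> carry_out:
  commands:
    - [[0,0,0.05,0,1],[0,0,0.1,0,1],[0,0,0.15,0,1],[0,0,0.2,0,1],[0,0,0.2,0,1],[0,0,0.2,0,1],[0,0,0.2,0,1],[0,0,0.2,0,1]]

```text
t: 18.5
tool_pos: [0.5785, -0.0156, 0.163]
ee_rot: [[-0.014, 1.0, 0.006], [1.0, 0.014, -0.001], [-0.001, 0.006, -1.0]]
wrist_force: [-2.2, 1.2, 6.5]
opening: 0.0072
```

```bash
python3 go.py .578 -.0160 .164 .9
```

```text
t 18.5 pos [ 0.5785 -0.0156  0.163 ] ang 0.79 open 0.0072 F [-2.2  1.2  6.5] M [ 0.13  0.58 -0.01] q6 79.7
shift cm [-0.03 -0.05 -0.1 ] turn -0.0019
```

>>> carry_out:
  commands:
    - [[0,0,-0.1,0,1],[0,0,-0.1,0,0.9],[0,0,-0.1,0,0.86],[0,0,-0.1,0,0.82],[0,0,-0.1,0,0.78],[0,0,-0.1,0,0.76],[0,0,-0.1,0,0.76],[0,0,-0.1,0,0.76]]
  grip_force: 20

```text
t: 19.3
tool_pos: [0.5785, -0.0157, 0.1639]
ee_rot: [[-0.014, 1.0, 0.006], [1.0, 0.014, -0.001], [-0.001, 0.006, -1.0]]
wrist_force: [-0.0, 0.3, 0.1]
opening: 0.0206
```

```bash
python3 go.py .617 -.0155 .165 .9; cat > snap.py <<'E'
import sys
from plant import arm
from h import *
k=sys.argv[1]
for n in ["wrist","scene"]:
    c=arm.camera_params(n)
    p,d=arm.snapshot(n); cv2.imwrite(f"pics/{n}{k}.png",p[:,:,::-1]); np.savez(f"pics/{n}{k}.npz",p=p,d=d,**c)
    q=p[130:280,200:350] if n=="scene" else p[100:380,170:450]
    cv2.imwrite(f"pics/{n}{k}z.png",cv2.resize(q[:,:,::-1],(600,600),interpolation=cv2.INTER_CUBIC))
X=cloud(load("scene"+k));hsv=cv2.cvtColor(p,cv2.COLOR_RGB2HSV)
def st(m,nm):
    P=X[m];P=P[np.isfinite(P[:,0])]
    if len(P)>10: print(nm,len(P),np.percentile(P,[1,50,99],axis=0).round(4).tolist())
    return P
P=st((cv2.inRange(hsv,(100,80,30),(125,255,255))>0)&np.all((X>[.54,-.1,.10])&(X<[.68,.08,.26]),-1),'tile')
if len(P)>10: print('tilt deg',np.degrees(np.arctan(np.polyfit(P[:,2],P[:,0],1)[0])).round(1),'yaw slope',np.polyfit(P[:,1],P[:,0]-np.polyval(np.polyfit(P[:,2],P[:,0],1),P[:,2]),1).round(4))
st((cv2.inRange(hsv,(55,60,15),(95,255,255))>0)&np.all((X>[.54,-.1,.07])&(X<[.58,.08,.11]),-1),'lip')
E
python3 snap.py 9
```

```text
t 19.3 pos [ 0.5785 -0.0157  0.1639] ang 0.79 open 0.0206 F [-0.   0.3  0.1] M [ 0.03 -0.   -0.06] q6 79.7
shift cm [-0.04  3.85 -0.09] turn -0.0019
tile 573 [[0.5648, -0.0637, 0.1119], [0.5718, -0.0263, 0.1503], [0.579, 0.0271, 0.1968]]
tilt deg -3.4 yaw slope [-0.0124 -0.0003]
lip 297 [[0.5572, -0.0713, 0.0703], [0.5643, -0.0204, 0.0865], [0.5739, 0.0376, 0.1003]]
```

View pics/scene9z.png

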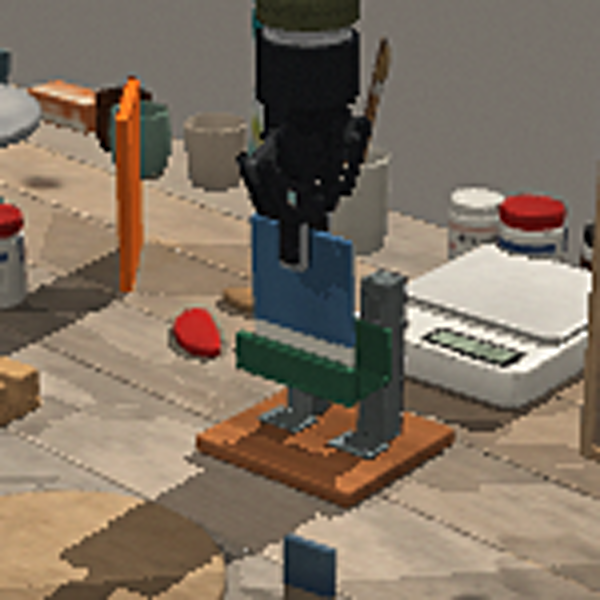

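View pics/wrist9z.png

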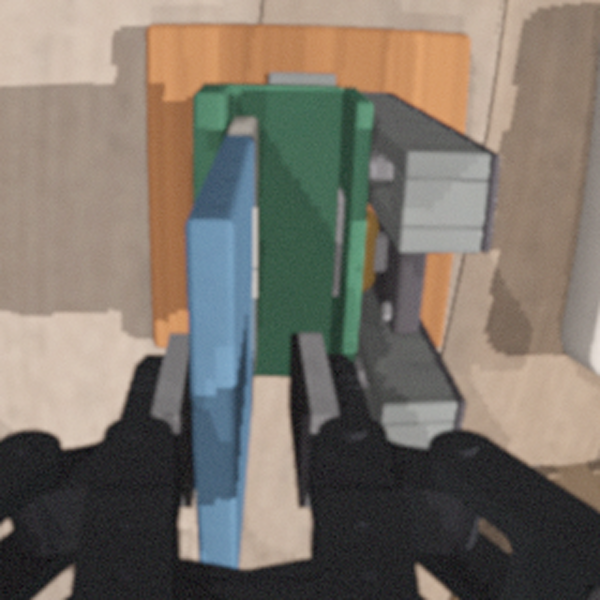

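The tile stands on the ledge floor and leans 3° forward between the loose fingers. I tip it back slowly with the far finger catching it.

>>> carry_out:
  commands:
    - [[0,0.3,-0.1,0,0.76],[0,0.6,-0.1,0,0.76],[0,0.9,-0.1,0,0.75],[0,1.2,-0.1,0,0.74],[0,1.5,-0.1,0,0.73],[0,1.8,-0.1,0,0.72],[0,2.1,-0.1,0,0.71],[0,2.1,-0.1,0,0.7]]

```text
t: 20.2
tool_pos: [0.6, -0.0154, 0.165]
ee_rot: [[-0.014, 1.0, 0.006], [1.0, 0.014, -0.001], [-0.001, 0.006, -1.0]]
wrist_force: [-0.0, 0.0, -0.2]
opening: 0.0257
```

```bash
python3 go.py .623 -.0155 .165 .9; python3 snap.py 10
```

```text
t 20.2 pos [ 0.6    -0.0154  0.165 ] ang 0.8 open 0.0257 F [-0.   0.  -0.2] M [-0.02 -0.01 -0.02] q6 80.1
shift cm [-0.04  2.3   0.02] turn -0.0018
tile 634 [[0.5826, -0.0633, 0.1133], [0.5943, -0.0258, 0.1487], [0.6094, 0.0271, 0.1936]]
tilt deg 13.7 yaw slope [-0.0169 -0.0004]
lip 290 [[0.5581, -0.071, 0.0711], [0.5644, -0.0198, 0.0861], [0.576, 0.037, 0.1007]]
```

View pics/wrist10z.png

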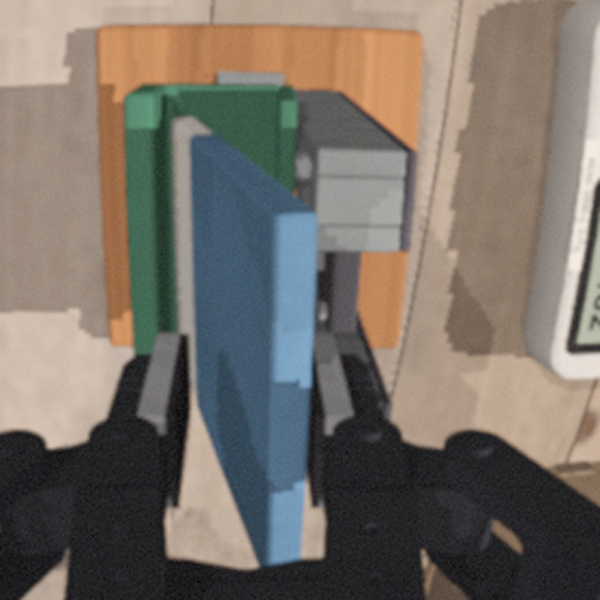

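>>> carry_out:
  commands:
    - [[0,0.3,0,0,0.7],[0,0.6,0,0,0.7],[0,0.9,0,0,0.69],[0,1.2,0,0,0.68],[0,1.5,0,0,0.67],[0,1.8,0,0,0.66],[0,2.0,0,0,0.64],[0,2.1,0,0,0.62]]

```text
t: 21.1
tool_pos: [0.6207, -0.0151, 0.1651]
ee_rot: [[-0.014, 1.0, 0.006], [1.0, 0.014, -0.001], [-0.001, 0.006, -1.0]]
wrist_force: [0.6, -0.5, -0.3]
opening: 0.0327
```

```bash
python3 go.py .623 -.0155 .165 .9; python3 snap.py 11
```

```text
t 21.1 pos [ 0.6207 -0.0151  0.1651] ang 0.79 open 0.0327 F [ 0.6 -0.5 -0.3] M [-0.03  0.02  0.03] q6 80.4
shift cm [-0.04  0.23  0.01] turn -0.0019
tile 634 [[0.5903, -0.0636, 0.1121], [0.6075, -0.0259, 0.145], [0.6291, 0.0271, 0.1864]]
tilt deg 23.8 yaw slope [-0.0054 -0.0001]
lip 289 [[0.5582, -0.0719, 0.0704], [0.5641, -0.0203, 0.0864], [0.5733, 0.0384, 0.101]]
```

View pics/wrist11z.png

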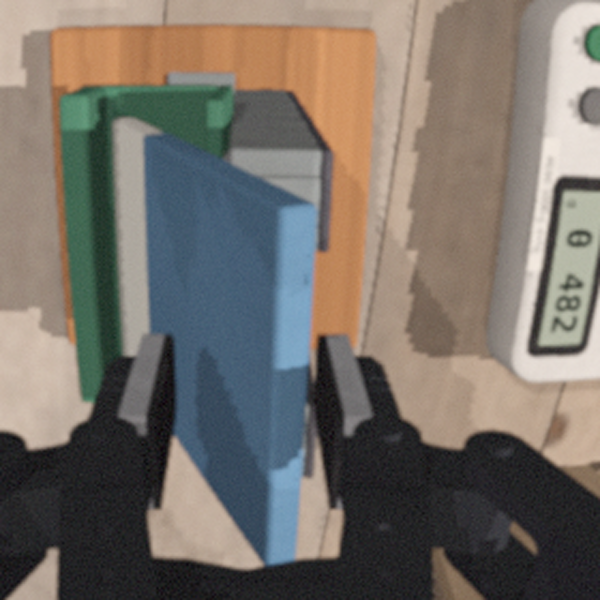

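View pics/scene11z.png

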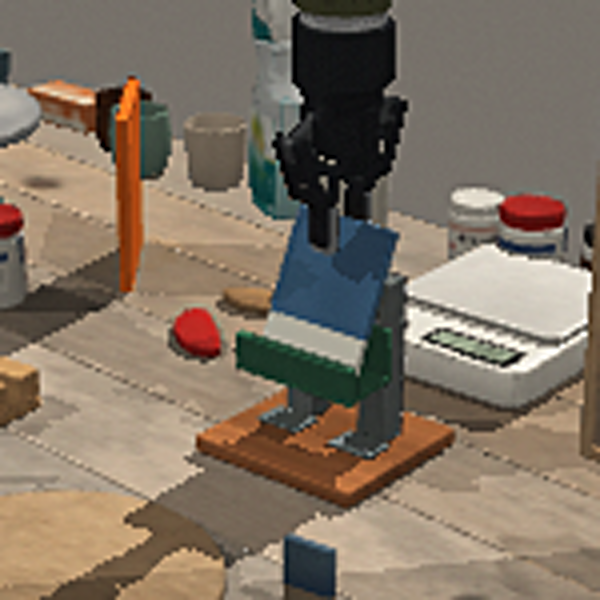

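The tile rests on the uprights at 23.8° and neither finger touches it. I open a little wider and go straight up.

>>> carry_out:
  commands:
    - [[0,0,0,0,0.58],[0,0,0,0,0.52],[0,0,-1,0,0.52],[0,0,-3,0,0.52],[0,0,-6,0,0.52],[0,0,-9,0,0.52],[0,-3,-10,0,0.52],[0,-8,-10,0,0.52]]

```text
t: 22.0
tool_pos: [0.5426, -0.0167, 0.2671]
ee_rot: [[-0.014, 1.0, 0.012], [1.0, 0.014, -0.002], [-0.002, 0.012, -1.0]]
wrist_force: [-0.4, -0.1, -0.0]
opening: 0.0409
```

>>> carry_out:
  commands:
    - [[0,-3,0,0,0.52],[2,-5,0,0,0.52],[4,-6,0,0,0.52],[6,-6,0,0,0.52],[8,-6,0,0,0.52],[8,-6,0,0,0.52],[8,-6,0,0,0.52],[8,-6,0,0,0.52]]

```text
t: 22.8
tool_pos: [0.4817, 0.0619, 0.2665]
ee_rot: [[-0.014, 1.0, 0.012], [1.0, 0.014, -0.002], [-0.003, 0.012, -1.0]]
wrist_force: [1.5, 0.5, -1.1]
opening: 0.0409
```

```bash
python3 snap.py 12; python3 - <<'E'
from plant import arm
from h import *
p,d=arm.snapshot("top");cv2.imwrite("pics/top12.png",p[:,:,::-1]); cv2.imwrite("pics/top12z.png",cv2.resize(p[150:260,220:330,::-1],(600,600),interpolation=cv2.INTER_CUBIC))
np.savez("pics/top12.npz",p=p,d=d,**arm.camera_params("top"))
X=cloud(load("top12"));hsv=cv2.cvtColor(p,cv2.COLOR_RGB2HSV)
b=(cv2.inRange(hsv,(100,60,30),(125,255,255))>0)&np.all((X>[.54,-.1,.10])&(X<[.68,.08,.26]),-1);P=X[b]
print('top tile',np.percentile(P,[1,50,99],axis=0).round(4).tolist(),np.degrees(np.arctan(np.polyfit(P[:,2],P[:,0],1)[0])))
g=(cv2.inRange(hsv,(55,60,15),(95,255,255))>0)&np.all((X>[.54,-.1,.085])&(X<[.58,.08,.11]),-1);P=X[g]
print('top lip',np.percentile(P,[1,50,99],axis=0).round(4).tolist())
# unglazed foot
for v in range(205,226): print(v,p[v,276].tolist(),X[v,276].round(4).tolist())
s=arm.observe();print(s['t'],s['tool_pos'])
E
```

```text
tile 710 [[0.5905, -0.0631, 0.1124], [0.6092, -0.0201, 0.1498], [0.6299, 0.0267, 0.187]]
tilt deg 23.9 yaw slope [-0.0062 -0.0001]
lip 293 [[0.5581, -0.0719, 0.0702], [0.5639, -0.021, 0.0866], [0.5762, 0.038, 0.1013]]
top tile [[0.593, -0.0591, 0.1134], [0.6131, -0.0148, 0.1558], [0.639, 0.0259, 0.1867]] 25.300610473496764
top lip [[0.564, -0.0684, 0.0914], [0.567, -0.0193, 0.0964], [0.5697, 0.0347, 0.1007]]
205 [160, 156, 143] [0.586, -0.0176, 0.102]
206 [155, 152, 140] [0.5836, -0.0176, 0.0961]
207 [159, 155, 144] [0.5811, -0.0176, 0.0913]
208 [158, 156, 143] [0.5786, -0.0176, 0.0865]
209 [139, 136, 125] [0.5761, -0.0176, 0.0805]
210 [71, 84, 68] [0.5736, -0.0176, 0.075]
211 [68, 92, 74] [0.5691, -0.0178, 0.0943]
212 [73, 101, 77] [0.5659, -0.0179, 0.0982]
213 [80, 94, 74] [0.5633, -0.0179, 0.094]
214 [113, 82, 60] [0.566, -0.0172, 0.0117]
215 [141, 96, 63] [0.5623, -0.0173, 0.0208]
216 [137, 96, 63] [0.5598, -0.0173, 0.0099]
217 [130, 87, 57] [0.5564, -0.0174, 0.0139]
218 [131, 91, 60] [0.5536, -0.0174, 0.0095]
219 [139, 96, 64] [0.5501, -0.0175, 0.0153]
220 [142, 96, 64] [0.547, -0.0175, 0.0148]
221 [141, 96, 60] [0.5439, -0.0176, 0.0135]
222 [138, 91, 57] [0.5407, -0.0176, 0.0148]
223 [129, 90, 63] [0.5377, -0.0177, 0.0132]
224 [122, 107, 91] [0.5353, -0.0176, -0.0027]
225 [138, 125, 109] [0.532, -0.0177, -0.0011]
22.95 [0.48161548 0.06176148 0.26621524]
```

View pics/scene12z.png

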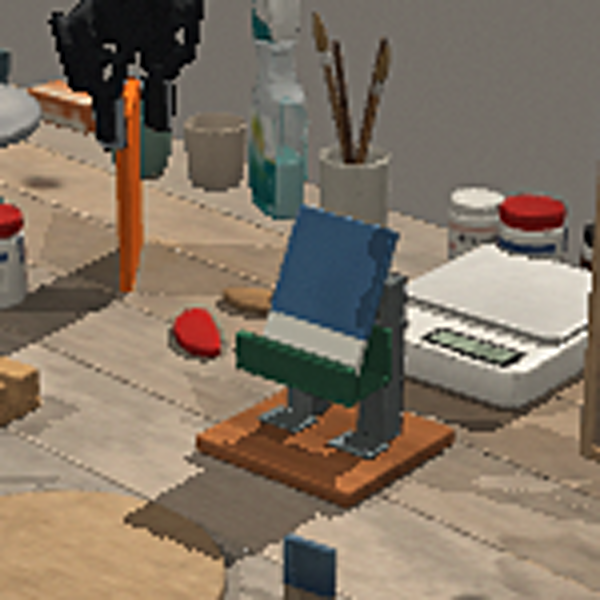

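View pics/wrist12.png

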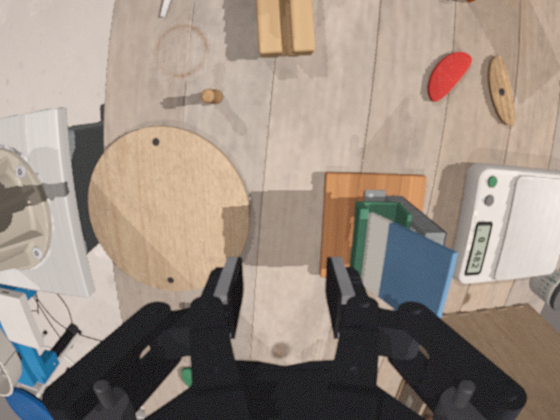

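View pics/top12z.png

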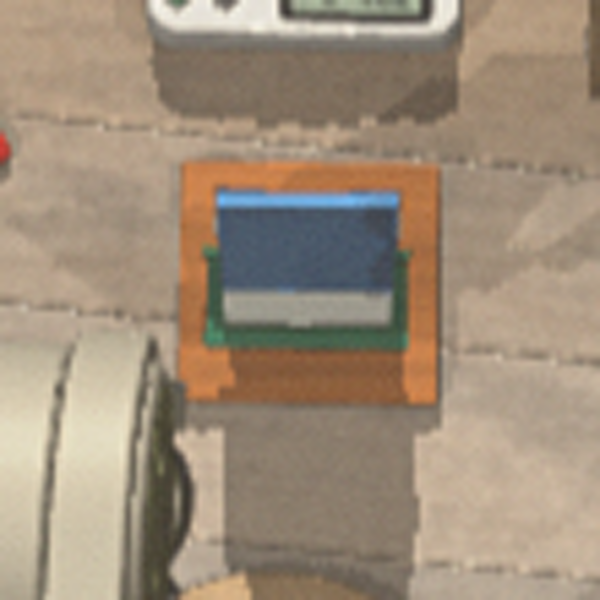

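The tile leans at 24–25°, centred within about 1 mm, with its foot just behind the lip. The ledge has not moved and the arm is clear, so I hand in.

```bash
python3 -c "
from plant import arm
print(arm.hand_in())"
```

```text
the job is handed in; nothing more can be done
None
```

The green ledge is hung and locked on the stand, and the blue tile stands centred on it, leaning back against the two uprights. I handed the job in at about 23 s of the 58 s allowed. No verdict was reported.

- **Ledge:** both claws went into the slots without resistance. I pressed it down until it held firm against about 18 N. The brass catch shows through the window in its back plate. The floor reads about 75 mm and the plate top about 113 mm, which matches home. The front lip's top reads 96–98 mm where a level ledge would be 100 mm, so it sits slightly low at the front, within the catch's stated play.
- **Tile:** the two cameras put its lean at 23.9° and 25.3°. It is centred on the ledge within about 1 mm and rests on both uprights.
- **Remaining gap:** the tile's foot is behind the lip with a gap of at most about 3 mm, judged from the depth images, so it may not actually touch the lip. I left that as it was.
- **Other objects:** the gripper was not moved onto the cup, jar, stamp or test tile. I did not measure their positions again afterwards.

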